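# Load the deep socket into the marking machine

## Task

Get the marking machine ready to stamp the deep socket: slide its guard door fully open, take the longest of the three sockets out of the tray and lay it gently (not dropped), level and centred, along the V-block under the marking head, then slide the door fully shut again. Set the force dial on top of the machine to its fourth click, counted clockwise from its zero stop. Do not bump the marking head, and leave the other two sockets, the tape roll and the spray can where they are.

Things in the scene. Friction and masses are not known exactly. Their poses are not given: they have to be found in the camera images.
- marker: marking machine, fixed, white box 300 deep (x) x 520 wide (y) x 271 mm high. Origin: middle of underside; x to its back, y to its left, z up. Left part (y -15 to 260 mm): closed control bay, flat top. Right part (y -255 to -15): work chamber, clear roof and back. The front leans back 28 deg, from a sill at x -150, z 75 mm to the roof edge; the chamber is open there, behind the door, 240 mm wide
- roof_edge (a point): middle of the chamber roof's front edge, at machine x -52, y -135, z 271 mm; the roof is 9 mm thick and runs back from here, over the V-block, so a vertical tool cannot reach the V-block: reach in through the open front with the tool pointing forwards (machine +x) and down, tilted 30 to 50 deg from vertical. Aluminium door tracks stand 21 mm proud of the front along this edge and the sill
- door_handle (a point): grip point on the door's pull bar, a round steel bar 12 mm thick, 110 mm long, at the door's left edge. It leans with the front (28 deg back from upright, in the machine's xz plane), its centre 42 mm off the clear pane; this point is on its centre line, 35 mm below its upper end. Fingers fit either side of it (along machine y), tool vertical or tilted forwards up to 50 deg
- door (a joint): guard door, a clear pane 250 mm wide in an aluminium frame, 0.6 kg, sliding along the machine's +y (to its left). 0 = fully shut over the chamber, 0.24 m = fully open, in front of the control bay. About 2 N of friction; stays where it is left. Starts shut or up to 40 mm ajar
- vblock_seat (a point): where the deep socket's centre lies when it rests centred in the steel V-block in the chamber; axes as the machine's, at machine x -30, y -135, z 105 mm. The 90 deg V runs along x, 60 long; its bottom is 25.5 mm below this point, its top edges 11 mm below and 14.5 mm to each side (outer corners 16.6 mm to each side, 13 mm below), so fingers holding the socket pass beside it. Foot top 50 mm below
- mark_head: marking head on its column, fixed in the chamber behind and above the V-block. Origin at machine x 0, y -135, z 0, axes as the machine's. The head box spans x -10 to 90, y -35 to 35, z 203 to 253 mm; under it at x 8 hangs a nose 24 mm across down to z 183 and a stylus 8 mm across down to z 165 mm; column at x 90 to 130
- dial (a joint): force dial's angle, clockwise seen from above, 0 at its zero stop (the anticlockwise end). A click (sprung detent) every 24 deg (0.419 rad): zero and eight more, the last at 3.351 rad; the fourth click is at 1.676 rad. About 0.06 N m moves it from click to click; let go, it drops into the nearest one. Starts anywhere from zero to the second click, now and then caught between two
- dial_grip (a point): on the dial's vertical axis at gripping height, 31 mm over the machine's flat top. Black bar knob: bar 44 long, 14 mm thick, 7 to 41 mm over the top, on a disc 48 mm across. The bar lies along this point's x, which points to the end with the white line and turns with the dial: 96 deg anticlockwise of the machine's x at zero, along the machine's x at the fourth click. Nine ticks, zero's longer
- deep_socket_mid (a point): centre of the deep socket, the longest of three plain steel sockets in the tray: cylinder 36 mm across, 80 mm long, about 0.3 kg, lying level along its x axis. Either end may point to the back of the machine
- tray: grey plastic socket tray, fixed on the bench, 110 (x) x 222 (y) x 10 mm; origin: middle of underside. Three V-rests 50 mm long run along its x at y -72, 0 and 72 mm; which socket lies in which varies. The axis of a 36 mm socket is 37.5 mm over the bench; the rest under it is at most 16.6 mm to each side, its top edges 11 mm below that axis, so fingers pass beside it
- short_socket_mid (a point): bystander: centre of the short socket, 36 mm across, 42 mm long, lying in the tray along its x
- small_socket_mid (a point): bystander: centre of the small socket, 26 mm across, 36 mm long, lying in the tray along its x
- tape_roll: bystander: roll of paper tape flat on the bench, 96 mm across, 24 mm high; origin: middle of underside
- spray_can: bystander: closed spray can standing on the bench, 66 mm across, about 160 mm high; origin: middle of underside
There are look-alikes about, which are no part of the job. What is shaped like the part that bears deep_socket_mid but pink or purple is not meant.

How it is judged:
By the outcome, as a careful person would: the job done as asked, in the order asked, and still so for the second after the job is handed in, with the robot touching nothing.
It also fails if it takes over 72 s, if anything falls off the work surface, if the arm or the gripper's body presses on something with over 40 N, if the wrist force passes 120 N, or if a joint passes its speed limit or range.

## Robot

A 6-joint arm with a two-finger parallel gripper is mounted at the origin on the work surface. World frame = base frame: x ahead of the robot, y to its left, z up, the work surface at z = 0. Lengths are in m, angles in rad, forces in N, time in s.
With the tool pointing down it reaches from about 0.375 to 0.9 m from the base axis. Payload 3.1 kg.
Tool frame: the origin (TCP) lies between the finger pads; the fingertips stand ahead of it and the grasp point (between the pads) lies 2 mm behind it (robot.tcp_to_tips is the z of the fingertips in the tool frame, in m); z points along the fingers, y is the direction in which the jaws open and shut (so a half turn about z gives the same grasp; the last joint's range is limited). The gripper opens to 87 mm and grips with 3 to 60 N. Pads are 19 mm wide; open, the fingers measure 117 mm over their backs; the gripper's body (75 mm by 190 mm) begins 51 mm behind the grasp point.
Start: joints at [-1.343, 0.527, 1.433, -0, 1.181, -0.178], TCP at [0.247, -0.574, 0.24] pointing down, gripper open.
Joint ranges: [-3.08, 3.08], [-0.75, 2.2], [0.22, 2.44], [-1.43, 4.57], [0, 2.65], [-2.85, 2.85]. Speed limits (rad/s): [2.79, 2.79, 3.14, 3.14, 3.14, 3.14].

## Interface

Orientations are given as a unit quaternion [x, y, z, w].
In Python, from rig import robot, camera, camera_model gives the robot as it stands.
- The arm moves only by the tool drive_tool, never from a script. Its argument "plan" is a list that holds one entry, the list of rows, each a list of 6 numbers: the shift along the world's x, y, z in units of 2.5 cm (1.0 is 2.5 cm), then the turn, a rotation vector about the world's x, y, z in units of 6 degrees (1.0 is 6 degrees). A call has 1 to 8 rows; each row shifts and turns the commanded pose from where the row before left it; what a row does not reach is not made up. A row lasts 1/8 s, in which the tool goes at most 62.5 mm and 10.7 degrees, less where a joint would pass 70% of its speed; a pose out of reach is approached as far as the arm can. A call with a number of a shift or a turn outside -1 to 1 is refused whole. A call with a gripper value outside its range is refused whole. "grip" is the closure, from 0 (fully open) to 1 (shut), set as the call begins (left out, the last holds). The fingers move at their own pace and stop on an object; "force" is the grip in N (left out, the last holds). Time passes only in rows, so rows that do not move let the fingers close. It gives the time, the measured TCP pose, the force and the opening at its end, in the units of the state.
- robot.get_obs(): the state, without advancing time (a new reading comes with each control period).
- camera(name): name is "scene" or "top" or "wrist"; returns the picture (480x640x3 uint8, red, green, blue); there is no depth.
- camera_model(name): a dict with "K" (3x3 intrinsics, pixels), "world_to_cam" (4x4, takes a point from world to camera coordinates); the wrist camera has in their place "tool_from_camera" (4x4, takes a point from camera to tool coordinates, whose origin is the TCP and whose axes are the flange's). Camera axes: x right, y up, looking along -z (the intrinsics and any distortion apply to the point x, -y, -z); pixel columns grow to the right and rows downward; lengths in m; the calibration is good to about 2 mm. A picture is of the moment at which its call begins: read the wrist's pose just before it. camera_model takes no time and is no camera call.
- robot.hand_in(): hands the job in, once; it reports no verdict.
The state is a dict: "time": time; "q": joint angles; "joint_velocities": joint speeds; "joint_torque": joint torques, N m; "position": TCP position; "tool_rot": TCP orientation; "ft_force": force on the tool from outside, world axes, zero at the start; "moment": the same for the moment, N m; "grip_width": finger opening in m.
Only numpy, scipy, OpenCV 4.12 (cv2) and the standard library are available. Lean on these libraries where they do the work, as an engineer would, in place of code of your own. Each camera call takes 0.05 s, during which the arm holds its last target.

## Working session

There is one attempt and no reset: what is moved stays moved. The work goes in short steps, Python scripts to look and compute and a tool call to move; the robot and the scene stay as the last step left them, time stands still between calls to the robot, and variables do not carry over. Pictures are saved under pics/ and viewed, and the job is handed in when it is done.

Besides the shell and the picture viewer there is one more tool, called after "Emit:" by a JSON object that holds its "name" and its "arguments". drive_tool: Moves the arm, as the interface text tells. Shifts and turns lie within -1 to 1; 1 stands for 2.5 cm of shift or 6 degrees of turn. Its arguments: {"type":"object","properties":{"plan":{"type":"array","items":{"type":"array","items":{"type":"array","items":{"type":"number","minimum":-1,"maximum":1}}}},"grip":{"type":"number"},"force":{"type":"number"}},"required":["plan"]}

```bash
ls -la; mkdir -p pics; python3 - <<'E'
from rig import robot,camera,camera_model
import cv2,numpy as np
np.set_printoptions(precision=4,suppress=True)
for n in ["scene","top","wrist"]:
    m=camera_model(n); print(n,m)
    im=camera(n); cv2.imwrite(f"pics/{n}0.png",im[:,:,::-1])
print(robot.get_obs(), robot.tcp_to_tips)
E
```

```text
total 12
drwxr-xr-x  3 agent agent 4096 Dec  7 14:23 .
drwxr-xr-x 23 root  root  4096 Dec  7 14:23 ..
drwxr-xr-x  2 agent agent 4096 Dec  7 14:23 pics
scene {'K': array([[471.8618,   0.    , 317.0288],
       [  0.    , 471.8618, 241.0587],
       [  0.    ,   0.    ,   1.    ]]), 'world_to_cam': array([[-0.8605,  0.5092,  0.0176,  0.3977],
       [-0.2942, -0.5248,  0.7987,  0.0196],
       [ 0.4159,  0.6821,  0.6014, -1.4179],
       [ 0.    ,  0.    ,  0.    ,  1.    ]])}
top {'K': array([[590.558 ,   0.    , 314.6396],
       [  0.    , 590.558 , 222.9203],
       [  0.    ,   0.    ,   1.    ]]), 'world_to_cam': array([[ 0.0052, -1.    ,  0.0067,  0.0576],
       [ 0.9936,  0.0059,  0.1129, -0.5524],
       [-0.1129,  0.0061,  0.9936, -1.3142],
       [ 0.    ,  0.    ,  0.    ,  1.    ]])}
wrist {'K': array([[410.4436,   0.    , 321.6334],
       [  0.    , 410.4436, 235.9566],
       [  0.    ,   0.    ,   1.    ]]), 'tool_from_camera': array([[ 0.0007,  0.9567,  0.2911,  0.0794],
       [ 1.    , -0.0009,  0.0007,  0.001 ],
       [ 0.0009,  0.2911, -0.9567, -0.1458],
       [ 0.    ,  0.    ,  0.    ,  1.    ]])}
{'time': 0.15, 'q': array([-1.3435,  0.5283,  1.4336, -0.    ,  1.1814, -0.1785]), 'joint_velocities': array([-0.0009, -0.0017, -0.0024,  0.0022,  0.001 , -0.0003]), 'joint_torque': array([  0.0008, -44.043 , -17.6842,   0.0634,   0.0553,  -0.0001]), 'position': array([ 0.2466, -0.5737,  0.2388]), 'tool_rot': array([ 0.9795,  0.2015, -0.    , -0.0008]), 'ft_force': array([0.3784, 0.5746, 0.1665]), 'moment': array([ 0.0088,  0.0051, -0.0503]), 'grip_width': 0.08680415076190924} 0.017
```

View pics/scene0.png

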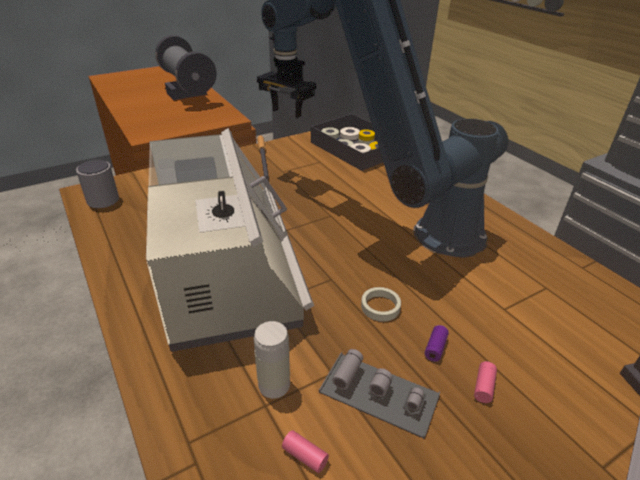

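View pics/top0.png

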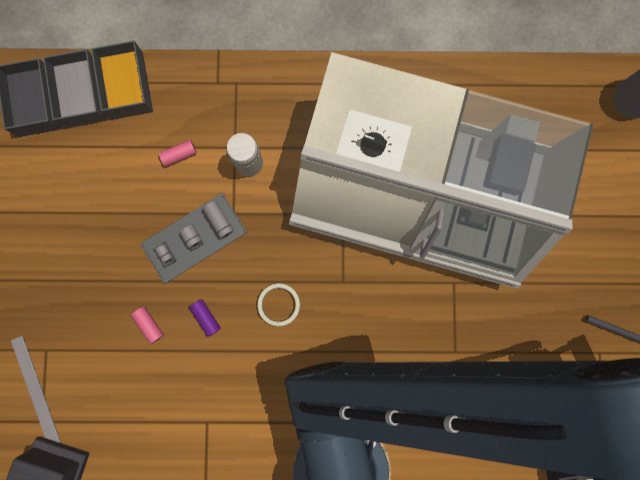

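View pics/wrist0.png

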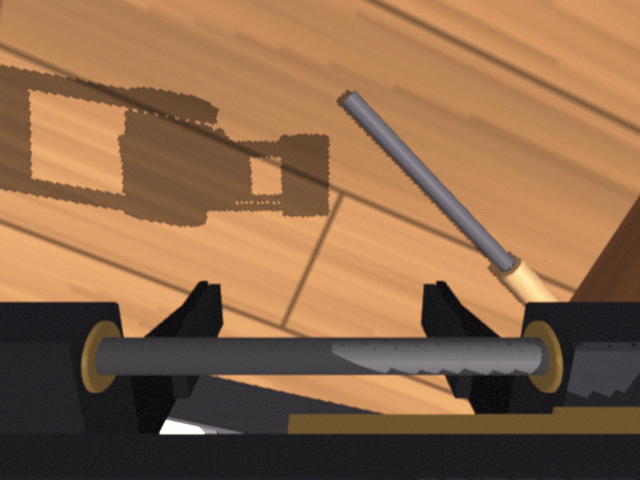

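The top view shows the machine turned by about 15°, with its dial near (373,144), the door handle near (432,225), and the tray at (192,238). The deep socket is the right one, at (218,218). I'll zoom in to measure.

```bash
cat > h.py <<'E'
import cv2,numpy as np
from rig import robot,camera,camera_model
from scipy.spatial.transform import Rotation as R
np.set_printoptions(precision=4,suppress=True)
def cam(n,obs=None):
    m=camera_model(n);K=m["K"]
    if n=="wrist":
        T=np.eye(4);T[:3,:3]=R.from_quat(obs["tool_rot"]).as_matrix();T[:3,3]=obs["position"]
        W=np.linalg.inv(T@m["tool_from_camera"])
    else: W=m["world_to_cam"]
    return K,W
def ray(c,px):
    K,W=c; d=np.linalg.inv(K)@np.array([px[0],px[1],1.]); d=d*[1,-1,-1]
    Rm=W[:3,:3]; U,_,Vt=np.linalg.svd(Rm); Rm=U@Vt
    o=-Rm.T@W[:3,3]; d=Rm.T@d; return o,d/np.linalg.norm(d)
def onz(c,px,z):
    o,d=ray(c,px); return o+d*(z-o[2])/d[2]
def proj(c,p):
    K,W=c; q=W[:3,:3]@np.array(p)+W[:3,3]; q=q*[1,-1,-1]; u=K@q; return u[:2]/u[2]
def tri(rs):
    A=np.zeros((3,3));b=np.zeros(3)
    for o,d in rs:
        P=np.eye(3)-np.outer(d,d);A+=P;b+=P@o
    x=np.linalg.solve(A,b); return x,[np.linalg.norm((np.eye(3)-np.outer(d,d))@(x-o)) for o,d in rs]
def crop(src,dst,x0,y0,x1,y1,s):
    im=cv2.imread(src)[y0:y1,x0:x1]; im=cv2.resize(im,None,fx=s,fy=s,interpolation=cv2.INTER_CUBIC)
    for x in range((x0+19)//20*20,x1,20): cv2.putText(im,str(x),((x-x0)*s,8),0,.3,(0,0,255),1); cv2.line(im,((x-x0)*s,10),((x-x0)*s,16),(0,0,255),1)
    for y in range((y0+19)//20*20,y1,20): cv2.putText(im,str(y),(0,(y-y0)*s+3),0,.3,(0,0,255),1);cv2.line(im,(20,(y-y0)*s),(26,(y-y0)*s),(0,0,255),1)
    cv2.imwrite(dst,im)
E
python3 - <<'E'
from h import *
crop("pics/top0.png","pics/t1.png",285,45,605,290,2)
crop("pics/top0.png","pics/t2.png",135,120,335,280,4)
crop("pics/scene0.png","pics/s2.png",230,310,450,475,3)
E
```

```text
(no output)
```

View pics/t1.png

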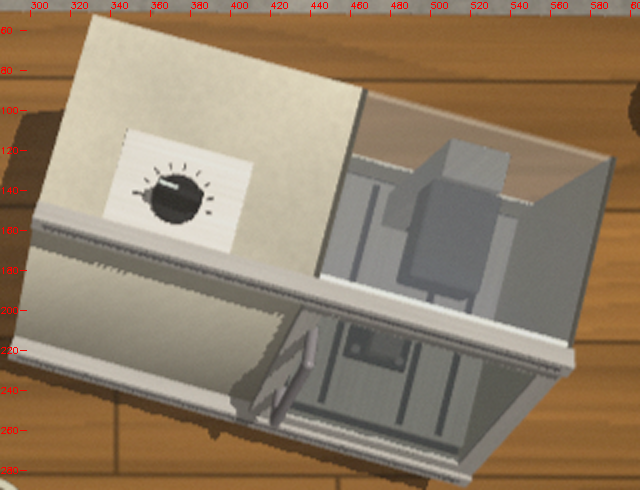

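View pics/t2.png

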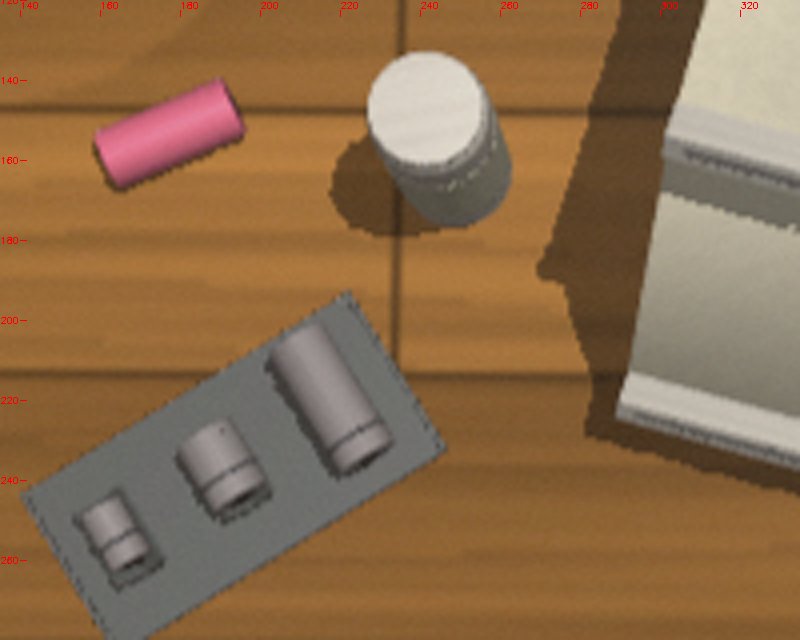

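View pics/s2.png

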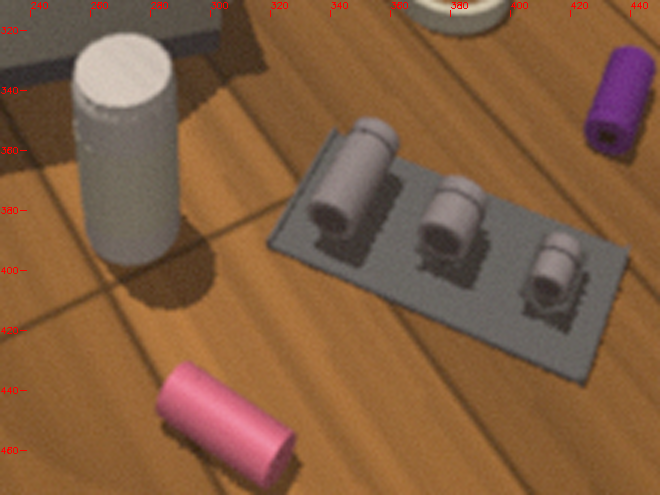

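```bash
python3 - <<'E'
from h import *
c=cam("top")
bl,br,mid=[onz(c,p,.271) for p in [(331.5,52.5),(591.5,124.5),(466.5,90.5)]]
print(bl,br,np.linalg.norm(bl-br),mid,np.linalg.norm(mid-bl))
v=bl-br; yaw=np.arctan2(v[1],v[0])-np.pi/2; print("yaw",np.degrees(yaw))
Rm=R.from_euler('z',yaw).as_matrix()
O=(bl+br)/2-Rm@[.150,0,.271]; print("O",O)
s=cam("scene")
for n,p in dict(bl=(.15,.26,.271),br=(.15,-.26,.271),fl=(-.052,.26,.271),fr=(-.052,-.26,.271),botfl=(-.15,.26,0),botbl=(.15,.26,0),sillr=(-.15,-.26,.075)).items():
    w=O+Rm@p; print(n,w,proj(c,w),proj(s,w))
# tray corners
tc=[(222,193),(246,232.5),(140.5,243),(164.5,282)]
P=[onz(c,p,.01) for p in tc]; print(P, np.mean(P,0))
# socket ends
f=onz(c,(207.5,204.5),.0375);n=onz(c,(227,234.5),.0375);print(f,n,np.linalg.norm(f-n),(f+n)/2,np.degrees(np.arctan2((f-n)[1],(f-n)[0])))
E
python3 -c "
from h import *
crop('pics/scene0.png','pics/s1.png',140,125,320,355,3)"
```

```text
[0.8565 0.0313 0.271 ] [ 0.7173 -0.4661  0.271 ] 0.5164794815960612 [ 0.7826 -0.2283  0.271 ] 0.26991667121930346
yaw -15.63901437303142
O [ 0.6424 -0.177   0.    ]
bl [0.857 0.033 0.271] [330.6238  52.2573] [145.6724 259.0278]
br [ 0.7168 -0.4678  0.271 ] [592.3961 124.7482] [149.6891 140.9402]
fl [0.6624 0.0874 0.271 ] [301.6774 150.6645] [253.926  243.4714]
fr [ 0.5223 -0.4133  0.271 ] [568.3922 225.7527] [225.006  134.0143]
botfl [0.5681 0.1139 0.    ] [291.7919 217.462 ] [302.8764 329.6461]
botbl [0.857 0.033 0.   ] [326.8088  97.6377] [170.3879 354.5163]
sillr [ 0.4279 -0.3869  0.075 ] [519.3056 278.3184] [263.2853 190.3666]
[array([0.6232, 0.2763, 0.01  ]), array([0.5312, 0.2189, 0.01  ]), array([0.5055, 0.4609, 0.01  ]), array([0.4166, 0.4028, 0.01  ])] [0.5191 0.3397 0.01  ]
[0.592  0.3044 0.0375] [0.5238 0.2586 0.0375] 0.08212769942119678 [0.5579 0.2815 0.0375] 33.868947421148434
```

View pics/s1.png

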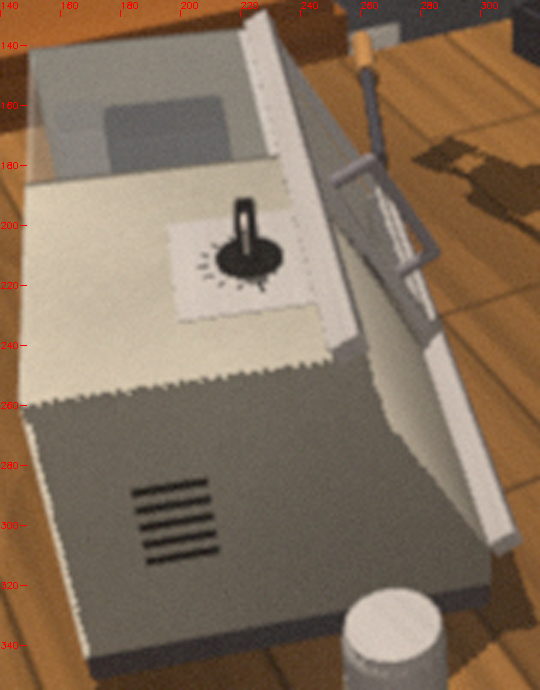

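```bash
cat >> h.py <<'E'
YAW=np.radians(-15.64);RM=R.from_euler('z',YAW).as_matrix();OM=np.array([.6424,-.177,0])
def tom(w): return RM.T@(np.array(w)-OM)
def tow(m): return OM+RM@np.array(m)
E
python3 - <<'E'
from h import *
crop('pics/top0.png','pics/t3.png',400,190,480,270,8)
crop('pics/scene0.png','pics/s3.png',235,165,305,235,8)
crop('pics/top0.png','pics/t4.png',335,110,415,180,8)
E
```

```text
(no output)
```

View pics/t3.png

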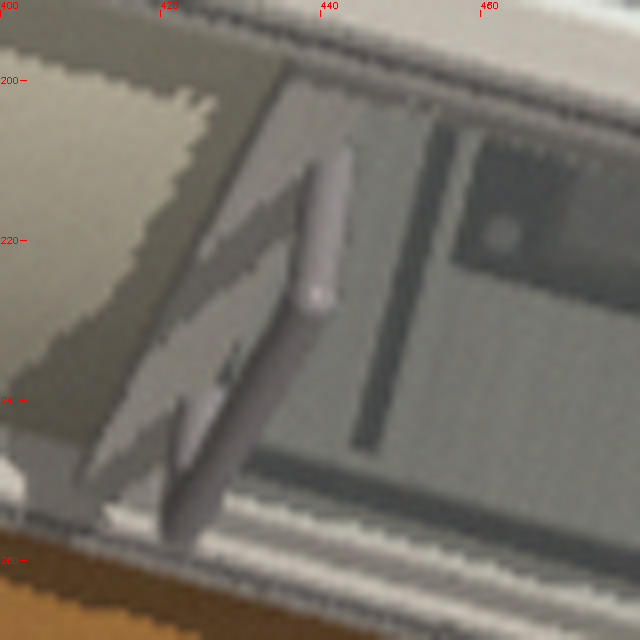

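View pics/s3.png

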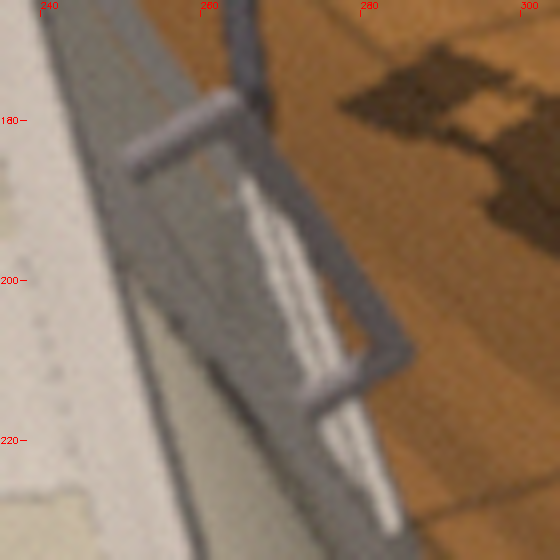

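View pics/t4.png

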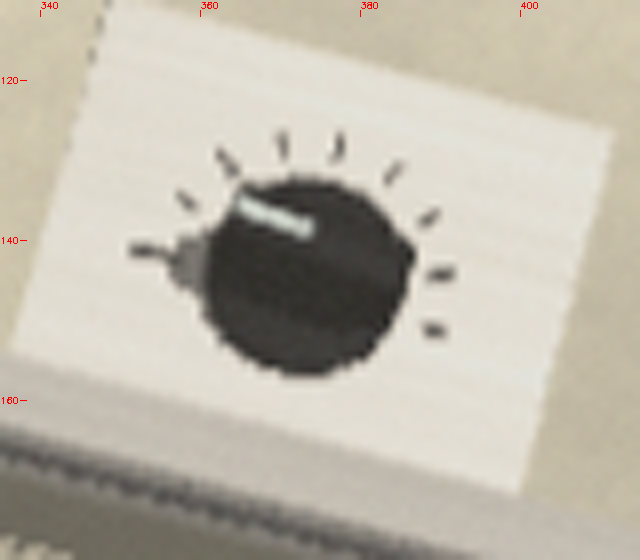

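```bash
python3 - <<'E'
from h import *
t=cam("top");s=cam("scene")
for n,a,b in [("hup",(439.7,227),(264,178)),("hlo",(422,255.5),(284.5,208))]:
    x,e=tri([ray(t,a),ray(s,b)]); print(n,x,e,"mach",tom(x))
# dial: centre of disc
x,e=tri([ray(t,(373,137.5)),ray(s,(221.3,192))]);print("dial top?",x,tom(x),e)
d=onz(t,(373,144.5),.271+.007);print("disc",d,tom(d))
d=onz(t,(373,144.5),.271+.004);l=onz(t,(364.3,134.8),.312);r=onz(t,(374,138.8),.312);print(l,r,np.degrees(np.arctan2(*(l-r)[[1,0]])),tom(r))
# socket triangulate: scene near-end/far-end centres
for n,a,b in [("far",(207.5,204.5),(346-0,378)),]: pass
E
```

```text
hup [ 0.519  -0.1757  0.2479] [np.float64(0.002216962675599521), np.float64(0.002216962675599619)] mach [-0.1191 -0.032   0.2479]
hlo [ 0.4712 -0.1596  0.153 ] [np.float64(0.0009031667669497665), np.float64(0.0009031667669497148)] mach [-0.1696 -0.0294  0.153 ]
dial top? [ 0.6743 -0.042   0.323 ] [-0.0057  0.1386  0.323 ] [np.float64(0.0010108567625922798), np.float64(0.0010108567625921937)]
disc [ 0.6736 -0.0472  0.278 ] [-0.005   0.1334  0.278 ]
[ 0.6831 -0.0277  0.312 ] [ 0.6757 -0.0454  0.312 ] 67.4267492507812 [-0.0034  0.1357  0.312 ]
```

```bash
cat >> h.py <<'E'
def toolR(yaw_deg,tilt_deg):
    # tool x backwards along heading, pointing forwards(heading)+down
    t=np.radians(tilt_deg); M=np.array([[-np.cos(t),0,np.sin(t)],[0,1,0],[-np.sin(t),0,-np.cos(t)]])
    return R.from_euler('z',yaw_deg,degrees=True)*R.from_matrix(M)
def go(p,Rt=None,n=None):
    o=robot.get_obs(); dp=(np.array(p)-o["position"])/.025
    rv=np.zeros(3) if Rt is None else np.degrees((Rt*R.from_quat(o["tool_rot"]).inv()).as_rotvec())/6
    m=max(abs(dp).max(),abs(rv).max())
    n=n or int(np.ceil(m)); print("t",o["time"],"tot",dp,rv,"rows",n,"per row",np.round(dp/n,3),np.round(rv/n,3))
E
python3 - <<'E'
from h import *
for th in (0,15):
  R1=toolR(-15.64,th); print(R1.as_matrix())
  p=tow([-.1355,-.031,.216])-.12*R1.as_matrix()[:,2]; print(p); go(p,R1)
E
```

```text
[[-0.963   0.2696  0.    ]
 [ 0.2696  0.963   0.    ]
 [ 0.      0.     -1.    ]]
[ 0.5036 -0.1703  0.336 ]
t 0.15 tot [10.2785 16.1352  3.8884] [-0.0022 -0.021  23.5186] rows 24 per row [0.428 0.672 0.162] [-0.    -0.001  0.98 ]
[[-0.9302  0.2696  0.2492]
 [ 0.2604  0.963  -0.0698]
 [-0.2588  0.     -0.9659]]
[ 0.4737 -0.1619  0.3319]
t 0.15 tot [ 9.0821 16.4702  3.7248] [-3.2552 -0.2372 23.3515] rows 24 per row [0.378 0.686 0.155] [-0.136 -0.01   0.973]
```

Emit:
{"name": "drive_tool", "arguments": {"plan": [[[0.38,0.6,0.4,0,0,0.98],[0.38,0.69,0.4,0,0,0.98],[0.38,0.69,0.4,0,0,0.98],[0.38,0.69,0.4,0,0,0.98],[0.38,0.69,0.4,0,0,0.98],[0.38,0.69,0.4,0,0,0.98],[0.38,0.69,0.4,0,0,0.98],[0.38,0.69,0.4,0,0,0.98]]], "grip": 0}}

```text
time: 1.15
position: [0.3229, -0.4376, 0.3196]
tool_rot: [0.817, 0.577, 0.0, -0.0]
ft_force: [-0.2, -0.7, -0.4]
grip_width: 0.087
```

Emit:
{"name": "drive_tool", "arguments": {"plan": [[[0.38,0.69,0.1,0,0,0.98],[0.38,0.69,0.1,0,0,0.98],[0.38,0.69,0.1,0,0,0.98],[0.38,0.69,0.1,0,0,0.98],[0.38,0.69,0.1,0,0,0.98],[0.38,0.69,0.1,0,0,0.98],[0.38,0.69,0.1,0,0,0.98],[0.38,0.69,0.1,0,0,0.98]]]}}

```text
time: 2.15
position: [0.3988, -0.2997, 0.3393]
tool_rot: [0.519, 0.855, 0.0, -0.0]
ft_force: [-0.2, 0.3, -0.2]
grip_width: 0.0872
```

Emit:
{"name": "drive_tool", "arguments": {"plan": [[[0.38,0.69,0,0,0,0.98],[0.38,0.69,0,0,0,0.98],[0.38,0.69,0,0,0,0.98],[0.38,0.69,0,0,0,0.98],[0.38,0.69,0,0,0,0.98],[0.38,0.69,0,0,0,0.98],[0.38,0.69,0,0,0,0.98],[0.38,0.69,0,0,0,0.98]]]}}

```text
time: 3.15
position: [0.4748, -0.1617, 0.3393]
tool_rot: [0.134, 0.991, 0.0, -0.0]
ft_force: [0.4, 0.3, -0.3]
grip_width: 0.087
```

```bash
python3 - <<'E'
from h import *
o=robot.get_obs(); im=camera("wrist"); cv2.imwrite("pics/w1.png",im[:,:,::-1]); np.save("w1.npy",np.r_[o["position"],o["tool_rot"]])
print(o["time"],o["q"],o["position"])
for x in ([-.119,-.032,.248],[-.1696,-.0294,.153],[-.1355,-.031,.216]): print(proj(cam("wrist",o),tow(x)))
R1=toolR(-15.64,15); go(tow([-.1355,-.031,.216])-.12*R1.as_matrix()[:,2],R1)
E
```

```text
3.15 [-0.5514  0.2468  1.6004  0.      1.2951 -1.8528] [ 0.4748 -0.1617  0.3393]
[320.5773 317.4062]
[324.0641 207.3485]
[322.1294 274.5817]
t 3.2 tot [-0.0758 -0.0843 -0.2961] [-0.6876 -2.4049 -0.0695] rows 3 per row [-0.025 -0.028 -0.099] [-0.229 -0.802 -0.023]
```

View pics/w1.png

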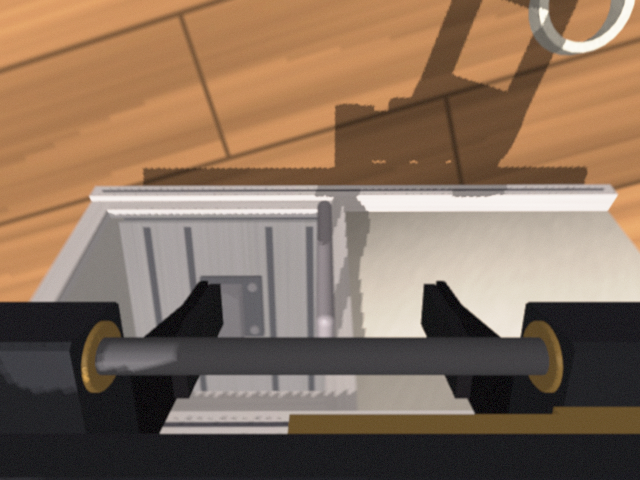

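Emit:
{"name": "drive_tool", "arguments": {"plan": [[[0,0,-0.1,-0.23,-0.8,-0.02],[0,0,-0.1,-0.23,-0.8,-0.02],[0.05,0,-0.1,-0.23,-0.8,-0.02]]]}}

```text
time: 3.58
position: [0.4756, -0.1626, 0.3319]
tool_rot: [0.139, 0.982, -0.019, 0.13]
ft_force: [0.3, -0.2, 0.4]
grip_width: 0.0872
```

```bash
python3 - <<'E'
from h import *
R1=toolR(-15.64,15); go(tow([-.1355,-.0325,.214]),R1)
E
```

```text
t 3.575 tot [ 1.1004 -0.3652 -4.7157] [0.0155 0.0158 0.0738] rows 5 per row [ 0.22  -0.073 -0.943] [0.003 0.003 0.015]
```

Emit:
{"name": "drive_tool", "arguments": {"plan": [[[0.22,-0.07,-0.94,0,0,0],[0.22,-0.07,-0.94,0,0,0],[0.22,-0.07,-0.94,0,0,0],[0.22,-0.07,-0.94,0,0,0],[0.22,-0.07,-0.94,0,0,0]]]}}

```text
time: 4.2
position: [0.5034, -0.1716, 0.2137]
tool_rot: [0.139, 0.982, -0.019, 0.129]
ft_force: [0.5, -0.0, 0.1]
grip_width: 0.0876
```

Emit:
{"name": "drive_tool", "arguments": {"plan": [[[0,0,0,0,0,0],[0,0,0,0,0,0],[0,0,0,0,0,0],[0,0,0,0,0,0]]], "grip": 1, "force": 25}}

```text
time: 4.7
position: [0.5037, -0.1714, 0.2155]
tool_rot: [0.138, 0.982, -0.019, 0.13]
ft_force: [0.1, 0.5, -1.1]
grip_width: 0.0548
```

```bash
python3 - <<'E'
from h import *
o=robot.get_obs(); im=camera("wrist"); cv2.imwrite("pics/w2.png",im[:,:,::-1]); print(o["time"],o["ft_force"],o["grip_width"],tom(o["position"]))
print("0.24 in y:",RM@[0,.24,0]/.025)
E
```

```text
4.7 [ 0.0795  0.507  -1.1211] 0.054820211610320836 [-0.135  -0.032   0.2155]
0.24 in y: [2.5881 9.2446 0.    ]
```

View pics/w2.png

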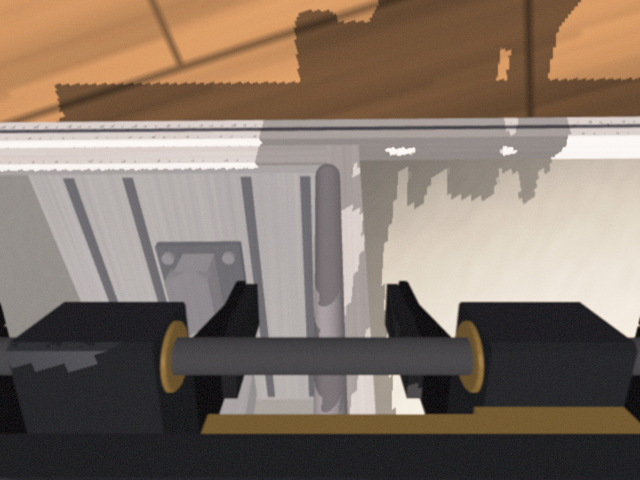

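The fingers are closing either side of the bar, which sits at column 328 between fingers at 240 and 400. I'll let them finish.

Emit:
{"name": "drive_tool", "arguments": {"plan": [[[0,0,0,0,0,0],[0,0,0,0,0,0],[0,0,0,0,0,0],[0,0,0,0,0,0],[0,0,0,0,0,0],[0,0,0,0,0,0]]]}}

```text
time: 5.5
position: [0.5039, -0.1697, 0.2145]
tool_rot: [0.138, 0.982, -0.017, 0.129]
ft_force: [2.9, 4.9, 1.4]
grip_width: 0.0114
```

Emit:
{"name": "drive_tool", "arguments": {"plan": [[[0.05,0.2,0,0,0,0],[0.14,0.5,0,0,0,0],[0.22,0.8,0,0,0,0],[0.22,0.8,0,0,0,0],[0.22,0.8,0,0,0,0],[0.22,0.8,0,0,0,0]]]}}

```text
time: 6.25
position: [0.5306, -0.073, 0.2145]
tool_rot: [0.138, 0.982, -0.019, 0.129]
ft_force: [-0.4, -2.9, -2.9]
grip_width: 0.0106
```

Emit:
{"name": "drive_tool", "arguments": {"plan": [[[0.22,0.8,0,0,0,0],[0.22,0.8,0,0,0,0],[0.22,0.8,0,0,0,0],[0.17,0.6,0,0,0,0],[0.14,0.5,0,0,0,0],[0.08,0.3,0,0,0,0]]]}}

```text
time: 7.0
position: [0.5568, 0.022, 0.2145]
tool_rot: [0.138, 0.982, -0.019, 0.129]
ft_force: [0.6, -2.8, -1.4]
grip_width: 0.011
```

Emit:
{"name": "drive_tool", "arguments": {"plan": [[[0.06,0.2,0,0,0,0],[0.06,0.2,0,0,0,0],[0.06,0.2,0,0,0,0]]]}}

```text
time: 7.38
position: [0.5608, 0.0363, 0.2145]
tool_rot: [0.138, 0.982, -0.019, 0.129]
ft_force: [0.9, -1.1, -0.4]
grip_width: 0.0107
```

Emit:
{"name": "drive_tool", "arguments": {"plan": [[[0.06,0.2,0,0,0,0],[0.06,0.2,0,0,0,0],[0.06,0.2,0,0,0,0],[0.06,0.2,0,0,0,0]]]}}

```text
time: 7.88
position: [0.5665, 0.0568, 0.2145]
tool_rot: [0.138, 0.982, -0.019, 0.128]
ft_force: [-2.9, -2.2, 1.7]
grip_width: 0.0109
```

Emit:
{"name": "drive_tool", "arguments": {"plan": [[[0.03,0.12,0,0,0,0],[0.03,0.12,0,0,0,0],[0.03,0.12,0,0,0,0]]]}}

```text
time: 8.25
position: [0.568, 0.0621, 0.2144]
tool_rot: [0.136, 0.982, -0.023, 0.128]
ft_force: [-7.9, -20.9, 4.3]
grip_width: 0.011
```

The stop is reached: 21 N after 0.240 m of travel. I'll ease off, release and lift away.

Emit:
{"name": "drive_tool", "arguments": {"plan": [[[-0.03,-0.1,0,0,0,0],[0,0,0,0,0,0]]]}}

```text
time: 8.5
position: [0.5679, 0.0619, 0.2145]
tool_rot: [0.138, 0.982, -0.02, 0.128]
ft_force: [-3.8, -6.0, 2.4]
grip_width: 0.0109
```

Emit:
{"name": "drive_tool", "arguments": {"plan": [[[0,0,0,0,0,0],[0,0,0,0,0,0],[0,0,0,0,0,0],[0,0,0,0,0,0],[0,0,0,0,0,0]]], "grip": 0}}

```text
time: 9.12
position: [0.5686, 0.0629, 0.2146]
tool_rot: [0.138, 0.982, -0.019, 0.129]
ft_force: [0.5, -0.0, -0.3]
grip_width: 0.0532
```

```bash
python3 - <<'E'
from h import *
o=robot.get_obs(); print(o["time"],o["ft_force"],o["grip_width"],tom(o["position"]),np.degrees(o["q"]))
R1=R.from_quat(o["tool_rot"]); go(o["position"]-.13*R1.as_matrix()[:,2])
# camera above tray, tool pointing down-forward tilt 40 w/ heading 32.5
R2=toolR(32.5,40); S=np.array([.558,.2815,.0375]); go(S-.14*R2.as_matrix()[:,2],R2)
E
```

```text
9.125 [ 0.4692 -0.0478 -0.3022] 0.053232503493508415 [-0.1357  0.2112  0.2146] [ -3.1603  23.795  101.4028  -5.1704  40.2906 -73.6558]
t 9.125 tot [-1.2922  0.3748  5.0229] [0. 0. 0.] rows 6 per row [-0.215  0.062  0.837] [0. 0. 0.]
t 9.125 tot [-3.4602  6.8084 -2.7926] [ 0.6246 -4.2472  7.9519] rows 8 per row [-0.433  0.851 -0.349] [ 0.078 -0.531  0.994]
```

Emit:
{"name": "drive_tool", "arguments": {"plan": [[[-0.21,0.06,0.84,0,0,0],[-0.21,0.06,0.84,0,0,0],[-0.21,0.06,0.84,0,0,0],[-0.21,0.06,0.84,0,0,0],[-0.21,0.06,0.84,0,0,0],[-0.21,0.06,0.84,0,0,0]]]}}

```text
time: 9.88
position: [0.5367, 0.0719, 0.3412]
tool_rot: [0.138, 0.982, -0.019, 0.129]
ft_force: [-0.3, -0.9, 0.6]
grip_width: 0.0867
```

Emit:
{"name": "drive_tool", "arguments": {"plan": [[[-0.27,0.8,-0.3,0.08,-0.53,0.99],[-0.27,0.8,-0.3,0.08,-0.53,0.99],[-0.27,0.8,-0.4,0.08,-0.53,0.99],[-0.27,0.8,-0.5,0.08,-0.53,0.99],[-0.27,0.8,-0.5,0.08,-0.53,0.99],[-0.27,0.8,-0.5,0.08,-0.53,0.99],[-0.27,0.8,-0.5,0.08,-0.53,0.99],[-0.27,0.8,-0.5,0.08,-0.53,0.99]]]}}

```text
time: 10.88
position: [0.4869, 0.2292, 0.2657]
tool_rot: [-0.241, 0.914, 0.09, 0.313]
ft_force: [0.2, 0.3, -0.0]
grip_width: 0.0873
```

```bash
python3 - <<'E'
from h import *
o=robot.get_obs(); im=camera("wrist"); cv2.imwrite("pics/w3.png",im[:,:,::-1]); np.save("w3.npy",np.r_[o["position"],o["tool_rot"]])
im=camera("top"); cv2.imwrite("pics/top3.png",im[:,:,::-1]);
print(o["time"],np.degrees(o["q"]))
R2=toolR(32.5,40); S=np.array([.558,.2815,.0375]); go(S-.14*R2.as_matrix()[:,2],R2)
c=cam("wrist",o); print(proj(c,[.592,.3044,.0375]),proj(c,[.5238,.2586,.0375]))
E
```

```text
10.875 [   4.5424   13.6758  119.8333   54.9022   19.5293 -163.2881]
t 10.975 tot [-0.1491  0.1437 -4.8064] [ 0.0379 -0.4089  0.4619] rows 5 per row [-0.03   0.029 -0.961] [ 0.008 -0.082  0.092]
[331.9667 155.1454] [327.0074  80.8959]
```

View pics/w3.png

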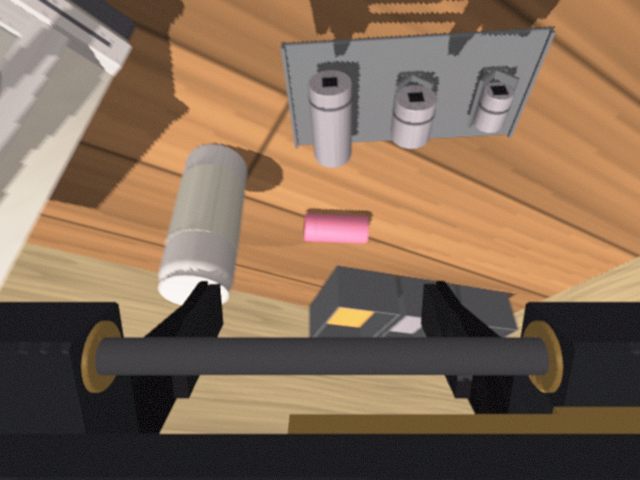

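View pics/top3.png

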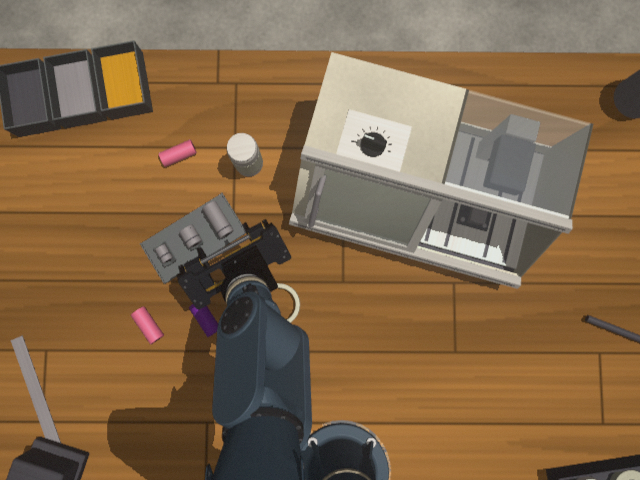

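The tray, the three sockets and the can are where I expected: the deep socket runs from (330,85) to (333,160) in the wrist view. The top view shows the door open. q6 is sitting at its limit, so I'll fit a small arm model to the logged states and plan around it.

```bash
python3 - <<'E'
from h import *
o=robot.get_obs()
D=[([-1.3435,.5283,1.4336,0,1.1814,-.1785],[.2466,-.5737,.2388],[.9795,.2015,0,-.0008]),
([-.5514,.2468,1.6004,0,1.2951,-1.8528],[.4748,-.1617,.3393],[.134,.991,0,0]),
(np.radians([-3.1603,23.795,101.4028,-5.1704,40.2906,-73.6558]),[.5686,.0629,.2146],[.138,.982,-.019,.129]),
(o["q"],o["position"],o["tool_rot"])]
for q,p,r in D:
    Rz=lambda a:R.from_euler('z',a);Ry=lambda a:R.from_euler('y',a)
    A=Rz(q[0])*Ry(q[1]+q[2])*Rz(q[3])*Ry(q[4])*Rz(q[5]); print((A.inv()*R.from_quat(r)).as_rotvec())
E
```

```text
[-0.0001 -0.0001  1.5708]
[ 0.0007 -0.0004  1.5702]
[0.0005 0.0009 1.5709]
[ 0.     -0.      1.5708]
```

```bash
cat >> h.py <<'E'
from scipy.optimize import least_squares
_Rz=lambda a:R.from_euler('z',a);_Ry=lambda a:R.from_euler('y',a)
LIM=np.array([[-3.08,3.08],[-.75,2.2],[.22,2.44],[-1.43,4.57],[0,2.65],[-2.85,2.85]])
def fk(q,k):
    a1,dy,h,l2,e3,l3,L=k
    A=_Rz(q[0])*_Ry(q[1]+q[2])*_Rz(q[3])*_Ry(q[4])*_Rz(q[5]+np.pi/2)
    p=_Rz(q[0]).apply([a1,dy,h]+_Ry(q[1]).apply([0,0,l2])+_Ry(q[1]+q[2]).apply([e3,0,l3]))+A.apply([0,0,L])
    return p,A
import os
if os.path.exists("k.npy"): KK=np.load("k.npy")
def ik(p,A,q0):
    def f(q):
        P,B=fk(q,KK); return np.r_[(P-p)*10,(B*A.inv()).as_rotvec()]
    s=least_squares(f,np.clip(q0,LIM[:,0]+.01,LIM[:,1]-.01),bounds=(LIM[:,0],LIM[:,1]))
    return s.x,np.linalg.norm(s.fun)
E
python3 - <<'E'
from h import *
o=robot.get_obs()
D=[([-1.3435,.5283,1.4336,0,1.1814,-.1785],[.2466,-.5737,.2388]),
([-.5514,.2468,1.6004,0,1.2951,-1.8528],[.4748,-.1617,.3393]),
(np.radians([-3.1603,23.795,101.4028,-5.1704,40.2906,-73.6558]),[.5686,.0629,.2146]),
(o["q"],o["position"])]
f=lambda k:np.concatenate([fk(q,k)[0]-p for q,p in D])
s=least_squares(f,[0,.1,.2,.45,0,.4,.25]);print(s.x,s.fun*1000)
np.save("k.npy",s.x)
import h; h.KK=s.x
for name,hd,P in [("tray",32.5,[.558,.2815,.0375]),("trayup",32.5,[.558,.2815,.12]),("seat",-15.64,tow([-.03,-.135,.105])),("seatup",-15.64,tow([-.03,-.135,.14])),("seatback",-15.64,tow([-.13,-.135,.24]))]:
  for tilt in (0,30,35,40,45,50):
    out=[]
    for flip in (0,180):
      A=toolR(hd,tilt)*R.from_euler('z',flip,degrees=True)
      for q0 in ([0,.5,1.6,0,.6,-1.5],[0,.5,1.6,0,.6,1.5],[0,.5,1.6,3.1,.5,1.5],[0,.5,1.6,3.1,.5,-1.5],[0,.5,1.6,1.5,.5,0]):
        q,e=ik(np.array(P),A,q0)
        if e<2e-3 and not any(np.allclose(np.degrees(q),x[1],atol=2) for x in out): out.append((flip,np.degrees(q).round(0)))
    print(name,tilt,out)
E
```

```text
[-0.0001  0.111   0.2743  0.588   0.1141  0.3918  0.2885] [ 0.0058  0.002   0.0064 -0.0104 -0.0174  0.0011 -0.0004  0.0194 -0.0195
  0.0023 -0.005   0.0121]
tray 0 [(0, array([  17.,   46.,   90.,    0.,   45., -106.])), (180, array([17., 46., 90.,  0., 45., 74.]))]
tray 30 [(0, array([ 12.,  45., 111., 113.,  11., 138.])), (180, array([ 12.,  45., 111., 113.,  11., -42.]))]
tray 35 [(0, array([ 11.,  46., 114., 137.,  18., 113.])), (180, array([ 11.,  46., 114., 137.,  18., -67.]))]
tray 40 [(0, array([ 10.,  48., 117., 147.,  27., 102.])), (180, array([ 10.,  48., 117., 147.,  27., -78.]))]
tray 45 [(0, array([  9.,  51., 120., 151.,  36.,  96.])), (180, array([  9.,  51., 120., 151.,  36., -84.]))]
tray 50 [(0, array([  8.,  54., 122., 154.,  46.,  93.])), (180, array([  8.,  54., 122., 154.,  46., -87.]))]
trayup 0 [(0, array([  17.,   39.,   88.,    0.,   54., -106.])), (180, array([17., 39., 88.,  0., 54., 74.]))]
trayup 30 [(180, array([ 12.,  35., 110.,  57.,  12.,  15.]))]
trayup 35 [(0, array([ 11.,  36., 113., 100.,  12., 152.])), (180, array([ 11.,  36., 113., 100.,  12.,
[... 1509 characters left out ...]
, array([-48.,  39., 118., 130.,  32., 114.])), (180, array([-48.,  39., 118., 130.,  32., -66.]))]
seatback 0 [(0, array([ -41.,   25.,   93.,   -0.,   63., -115.])), (180, array([-41.,  25.,  93.,  -0.,  63.,  65.]))]
seatback 30 [(0, array([ -50.,   18.,  114.,   37.,   28., -154.])), (180, array([-50.,  18., 114.,  37.,  28.,  26.]))]
seatback 35 [(180, array([-52.,  18., 117.,  53.,  25.,   9.]))]
seatback 40 [(180, array([-54.,  19., 120.,  73.,  24., -12.]))]
seatback 45 [(0, array([-55.,  20., 124.,  92.,  27., 147.])), (180, array([-55.,  20., 124.,  92.,  27., -33.]))]
seatback 50 [(0, array([-57.,  22., 127., 107.,  32., 130.])), (180, array([-57.,  22., 127., 107.,  32., -50.]))]
```

```bash
python3 - <<'E'
from h import *
crop("pics/w3.png","pics/w3c.png",270,20,430,180,5)
E
```

```text
(no output)
```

View pics/w3c.png

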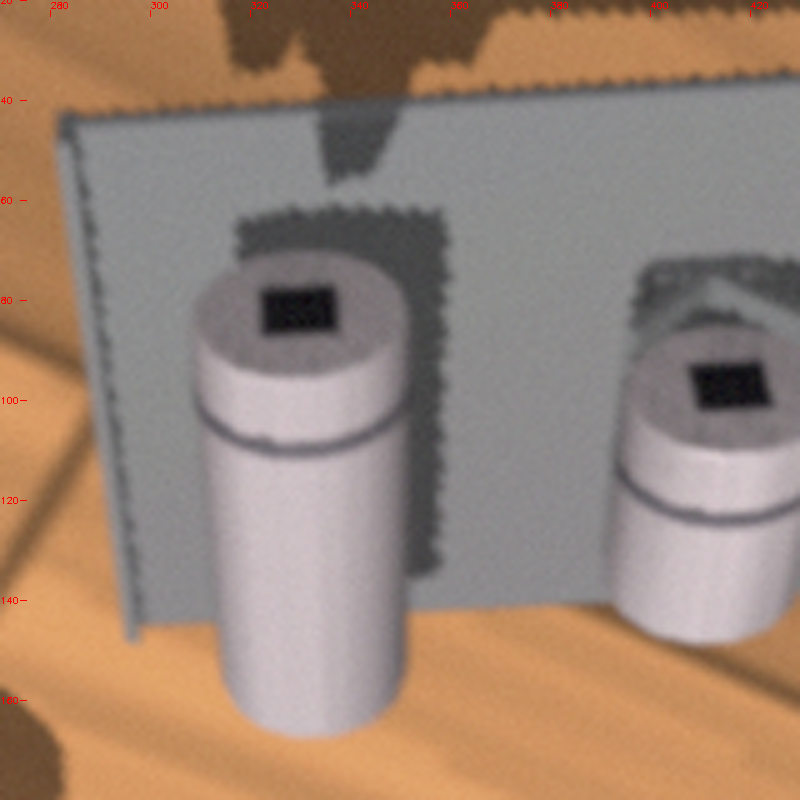

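```bash
python3 - <<'E'
from h import *
a=np.load("w3.npy");o=dict(position=a[:3],tool_rot=a[3:]);w=cam("wrist",o);t=cam("top");s=cam("scene")
x,e=tri([ray(w,(329.6,82.3)),ray(t,(226.7,234.7))]);print("near end",x,e)
n=onz(w,(329.6,82.3),.0375);print("near via wrist",n)
# axis direction: edges of silhouette in wrist; sides left (313,160)->(309,95) ; right (351,160)->(351,85)
# far end, scene sees it: ellipse centre of far face
x2,e2=tri([ray(s,(340.8,383.0)),ray(t,(207.5,204.7))]);print("far",x2,e2)
f=onz(t,(207.5,204.7),.0375)
print("mid",(n+f)/2,np.linalg.norm(n-f),np.degrees(np.arctan2(*(f-n)[[1,0]])))
# tray corners in wrist: robot-side left (282,44), robot-side right(553,28), far-left (296.5,146)
P=[onz(w,p,.01) for p in [(283,44),(553,29),(297,146),(513,135)]];print(P)
for i,j in((0,2),(1,3)):print(np.degrees(np.arctan2(*(P[j]-P[i])[[1,0]])))
for i,j in((0,1),(2,3)):print(np.degrees(np.arctan2(*(P[j]-P[i])[[1,0]]))-90)
c=np.mean(P,0);print("tray c",c); h=np.radians(32.5);print("deep rest", c+[.072*np.sin(h),-.072*np.cos(h),0])
# can top centre
x,e=tri([ray(t,(241.5,146.5)),ray(s,(271,332.5))]);print("can top",x,e)
E
```

```text
near end [0.5228 0.2596 0.0398] [np.float64(0.0006875183611741766), np.float64(0.0006875183611741303)]
near via wrist [0.5239 0.2611 0.0375]
far [0.5901 0.305  0.0391] [np.float64(0.0014752528603633836), np.float64(0.0014752528603632995)]
mid [0.5577 0.2827 0.0375] 0.08030791409876269 32.62352171870995
[array([0.5278, 0.22  , 0.01  ]), array([0.4106, 0.4026, 0.01  ]), array([0.6208, 0.2803, 0.01  ]), array([0.5006, 0.4658, 0.01  ])]
32.99799856173997
35.03075282868847
32.70046039140581
32.94219891759455
tray c [0.515  0.3422 0.01  ]
deep rest [0.5536 0.2814 0.01  ]
can top [0.6957 0.216  0.1591] [np.float64(0.0017632740782125103), np.float64(0.0017632740782126178)]
```

```bash
python3 - <<'E'
from h import *
o=robot.get_obs();z=R.from_quat(o["tool_rot"]).as_matrix()[:,2];print(z, z/abs(z).max(), "deg/row",6/abs(z).max())
E
```

```text
[ 0.5248  0.3165 -0.7902] [ 0.6641  0.4005 -1.    ] deg/row 7.59292152071907
```

Emit:
{"name": "drive_tool", "arguments": {"plan": [[[0,0,0,0.664,0.4,-1],[0,0,0,0.664,0.4,-1],[0,0,0,0.664,0.4,-1],[0,0,0,0.664,0.4,-1],[0,0,0,0.664,0.4,-1],[0,0,0,0.664,0.4,-1],[0,0,0,0.664,0.4,-1],[0,0,0,0.664,0.4,-1]]], "grip": 0.33}}

```text
time: 11.98
position: [0.4881, 0.2284, 0.2668]
tool_rot: [0.257, 0.911, 0.234, 0.224]
ft_force: [-1.1, -0.4, 0.7]
grip_width: 0.0583
```

```bash
python3 - <<'E'
from h import *
o=robot.get_obs();print(np.degrees(o["q"]),R.from_quat(o["tool_rot"]).as_matrix()[:,2],o["grip_width"])
E
```

```text
[   4.6138   13.58    119.5437   53.2803   19.5561 -100.6374] [ 0.5276  0.3118 -0.7902] 0.05826596163741477
```

Correct direction (q6 is rising). Continuing.

Emit:
{"name": "drive_tool", "arguments": {"plan": [[[0,0,0,0.664,0.4,-1],[0,0,0,0.664,0.4,-1],[0,0,0,0.664,0.4,-1],[0,0,0,0.664,0.4,-1],[0,0,0,0.664,0.4,-1],[0,0,0,0.664,0.4,-1],[0,0,0,0.664,0.4,-1],[0,0,0,0.664,0.4,-1]]]}}

```text
time: 12.98
position: [0.4881, 0.2284, 0.2667]
tool_rot: [0.682, 0.657, 0.314, 0.073]
ft_force: [-0.0, -1.0, 1.0]
grip_width: 0.0584
```

Emit:
{"name": "drive_tool", "arguments": {"plan": [[[0,0,0,0.664,0.4,-1],[0,0,0,0.664,0.4,-1],[0,0,0,0.664,0.4,-1],[0,0,0,0.664,0.4,-1],[0,0,0,0.664,0.4,-1],[0,0,0,0.664,0.4,-1],[0,0,0,0.664,0.4,-1],[0,0,0,0.664,0.4,-1]]]}}

```text
time: 13.98
position: [0.4881, 0.2284, 0.2668]
tool_rot: [0.92, 0.222, 0.308, -0.097]
ft_force: [0.3, -0.1, -0.3]
grip_width: 0.0581
```

Emit:
{"name": "drive_tool", "arguments": {"plan": [[[0,0,0,0.664,0.4,-1],[0,0,0,0.664,0.4,-1],[0,0,0,0.664,0.4,-1],[0,0,0,0.664,0.4,-1],[0,0,0,0.664,0.4,-1],[0,0,0,0.664,0.4,-1],[0,0,0,0.664,0.4,-1],[0,0,0,0.664,0.4,-1]]]}}

```text
time: 14.98
position: [0.4881, 0.2284, 0.2668]
tool_rot: [0.906, -0.273, 0.217, -0.241]
ft_force: [0.0, 0.5, -0.3]
grip_width: 0.0583
```

```bash
python3 - <<'E'
from h import *
o=robot.get_obs();print(np.degrees(o["q"]),R.from_quat(o["tool_rot"]).as_matrix()[:,2],o["grip_width"])
R2=toolR(32.7,45);S=np.array([.557,.2822,.0385]);go(S-.10*R2.as_matrix()[:,2],R2)
E
```

```text
[  4.3065  13.6065 119.5459  53.9756  20.0779  80.6537] [ 0.5247  0.3179 -0.7897] 0.05830986146972887
t 14.975 tot [ 0.3759  0.6245 -6.3023] [ 11.1513   6.0636 -14.2022] rows 15 per row [ 0.025  0.042 -0.42 ] [ 0.743  0.404 -0.947]
```

```bash
cat >> h.py <<'E'
def sim(rows,verbose=True):
    o=robot.get_obs();p=o["position"].copy();A=R.from_quat(o["tool_rot"]);q=o["q"].copy();mx=0
    for r in rows:
        p=p+np.array(r[:3])*.025;A=R.from_rotvec(np.radians(6)*np.array(r[3:]))*A
        q2,e=ik(p,A,q);mx=max(mx,np.abs(q2-q).max()*8);q=q2
        if verbose:print(np.degrees(q).round(0),"e%.4f"%e)
    print("maxspeed",mx,"end",p)
E
python3 - <<'E'
from h import *
sim([[.025,.042,-.42,.743,.404,-.947]]*15)
E
```

```text
[  4.  15. 120.  60.  19.  81.] e0.0000
[  4.  16. 121.  67.  19.  81.] e0.0000
[  3.  18. 122.  75.  19.  81.] e0.0000
[  3.  20. 123.  83.  19.  80.] e0.0000
[  3.  21. 124.  91.  19.  79.] e0.0000
[  3.  23. 124.  99.  20.  78.] e0.0000
[  3.  25. 125. 107.  21.  78.] e0.0000
[  3.  27. 126. 114.  23.  78.] e0.0000
[  3.  29. 127. 120.  24.  79.] e0.0000
[  3.  31. 127. 126.  26.  80.] e0.0000
[  3.  33. 128. 131.  28.  82.] e0.0000
[  3.  35. 129. 135.  30.  85.] e0.0000
[  3.  37. 129. 139.  33.  89.] e0.0000
[  4.  39. 130. 143.  35.  93.] e0.0000
[  4.  41. 130. 146.  37.  97.] e0.0000
maxspeed 1.133495839958492 end [0.4975 0.2441 0.1093]
```

Smooth, with margin on every joint.

Emit:
{"name": "drive_tool", "arguments": {"plan": [[[0.025,0.042,-0.42,0.743,0.404,-0.947],[0.025,0.042,-0.42,0.743,0.404,-0.947],[0.025,0.042,-0.42,0.743,0.404,-0.947],[0.025,0.042,-0.42,0.743,0.404,-0.947],[0.025,0.042,-0.42,0.743,0.404,-0.947],[0.025,0.042,-0.42,0.743,0.404,-0.947],[0.025,0.042,-0.42,0.743,0.404,-0.947],[0.025,0.042,-0.42,0.743,0.404,-0.947]]]}}

```text
time: 15.98
position: [0.4933, 0.2371, 0.1823]
tool_rot: [-0.641, 0.681, -0.051, 0.351]
ft_force: [-0.2, -0.1, -0.2]
grip_width: 0.0581
```

Emit:
{"name": "drive_tool", "arguments": {"plan": [[[0.025,0.042,-0.42,0.743,0.404,-0.947],[0.025,0.042,-0.42,0.743,0.404,-0.947],[0.025,0.042,-0.42,0.743,0.404,-0.947],[0.025,0.042,-0.42,0.743,0.404,-0.947],[0.025,0.042,-0.42,0.743,0.404,-0.947],[0.025,0.042,-0.42,0.743,0.404,-0.947],[0.025,0.042,-0.42,0.743,0.404,-0.947]]]}}

```text
time: 16.85
position: [0.4978, 0.245, 0.1086]
tool_rot: [-0.26, 0.886, 0.108, 0.369]
ft_force: [-0.1, -0.6, 0.5]
grip_width: 0.0586
```

```bash
python3 - <<'E'
from h import *
o=robot.get_obs(); im=camera("wrist"); cv2.imwrite("pics/w4.png",im[:,:,::-1]); np.save("w4.npy",np.r_[o["position"],o["tool_rot"]])
print(np.degrees(o["q"]))
R2=toolR(32.7,45);S=np.array([.557,.2822,.0385]);go(S-.10*R2.as_matrix()[:,2],R2)
w=cam("wrist",o)
h=np.radians(32.7);d=np.array([np.cos(h),np.sin(h),0])
print(proj(w,S-.04*d),proj(w,S+.04*d),proj(w,S))
E
```

```text
[  4.0605  41.2139 130.0109 146.1811  37.6559  96.8845]
t 16.9 tot [ 0.0106 -0.0343  0.0812] [-0.0246 -0.0131  0.0197] rows 1 per row [ 0.011 -0.034  0.081] [-0.025 -0.013  0.02 ]
[321.6996 210.6235] [321.6032 268.9641] [321.6448 243.7913]
```

View pics/w4.png

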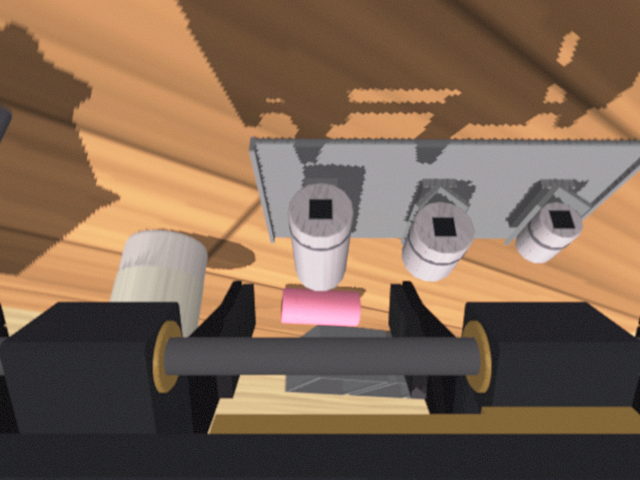

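```bash
python3 - <<'E'
from h import *
R2=toolR(32.7,45);S=np.array([.5572,.2824,.0385]);go(S+.002*R2.as_matrix()[:,2],R2,5)
E
```

```text
t 16.9 tot [ 2.4463  1.5322 -2.8038] [-0.0246 -0.0131  0.0197] rows 5 per row [ 0.489  0.306 -0.561] [-0.005 -0.003  0.004]
```

Emit:
{"name": "drive_tool", "arguments": {"plan": [[[0.49,0.31,-0.56,0,0,0],[0.49,0.31,-0.56,0,0,0],[0.49,0.31,-0.56,0,0,0],[0.49,0.31,-0.56,0,0,0],[0.49,0.31,-0.56,0,0,0]]]}}

```text
time: 17.52
position: [0.5591, 0.2844, 0.0376]
tool_rot: [-0.261, 0.886, 0.107, 0.368]
ft_force: [-0.7, 0.0, -0.6]
grip_width: 0.0585
```

Emit:
{"name": "drive_tool", "arguments": {"plan": [[[0,0,0,0,0,0],[0,0,0,0,0,0],[0,0,0,0,0,0],[0,0,0,0,0,0],[0,0,0,0,0,0]]], "grip": 1, "force": 30}}

```text
time: 18.15
position: [0.5581, 0.2828, 0.039]
tool_rot: [-0.26, 0.886, 0.107, 0.368]
ft_force: [0.3, -3.7, 1.2]
grip_width: 0.0356
```

```bash
python3 - <<'E'
from h import *
o=robot.get_obs(); im=camera("wrist"); cv2.imwrite("pics/w5.png",im[:,:,::-1]); np.save("w5.npy",np.r_[o["position"],o["tool_rot"]])
print(o["ft_force"],o["grip_width"],o["position"])
R2=toolR(32.7,45);go([.5572,.2824,.0385],R2)
E
```

```text
[ 0.2555 -3.6509  1.192 ] 0.03559066662942217 [0.5581 0.2828 0.039 ]
t 18.2 tot [-0.0372 -0.0155 -0.0198] [0.008  0.0212 0.0061] rows 1 per row [-0.037 -0.016 -0.02 ] [0.008 0.021 0.006]
```

View pics/w5.png

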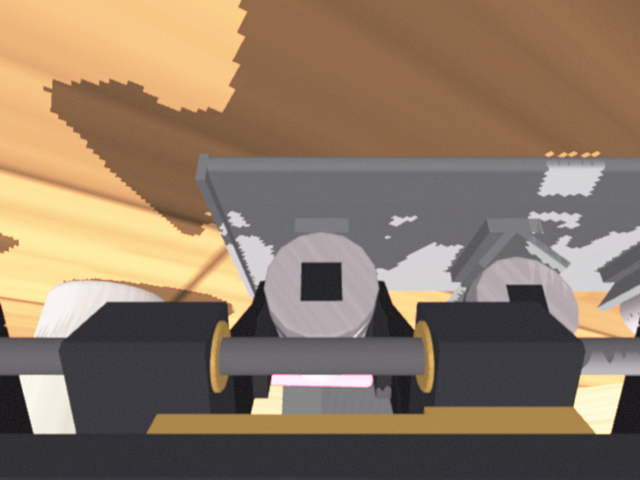

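```bash
python3 - <<'E'
from h import *
a=np.load("w5.npy");o=dict(position=a[:3],tool_rot=a[3:]);w=cam("wrist",o)
h=np.radians(32.7);d=np.array([np.cos(h),np.sin(h),0]);l=np.array([-d[1],d[0],0])
for z in(.0375,.039):
  n=onz(w,(321.3,285.5),z);c=n+.04*d;print(n,c,"along",(c-a[:3])@d,"lat",(c-a[:3])@l)
# check vs apparent diameter: face width px 265..378
K=w[0]; q=w[1][:3,:3]@n+w[1][:3,3]; print("exp diam px",K[0,0]*.036/-q[2])
go(a[:3]+[0,0,.12])
E
```

```text
[0.5279 0.2624 0.0375] [0.5616 0.284  0.0375] along 0.0035462226803766326 lat -0.0008435751387695328
[0.5246 0.2603 0.039 ] [0.5583 0.2819 0.039 ] along -0.0003526274249957162 lat -0.0008388473351580591
exp diam px 115.53180549659169
t 18.2 tot [-0.0005  0.0003  4.7994] [0. 0. 0.] rows 5 per row [-0.    0.    0.96] [0. 0. 0.]
```

```bash
python3 - <<'E'
from h import *
crop("pics/w2.png","pics/w2c.png",140,225,260,310,6)
crop("pics/top3.png","pics/top3c.png",430,190,530,265,7)
R2=toolR(-15.64,45)
go(tow([-.03,-.135,.1065])-.14*R2.as_matrix()[:,2],R2)
E
```

```text
t 18.2 tot [ -3.0538 -22.2006   6.66  ] [ 0.0165  0.0166 -8.0506] rows 23 per row [-0.133 -0.965  0.29 ] [ 0.001  0.001 -0.35 ]
```

View pics/w2c.png

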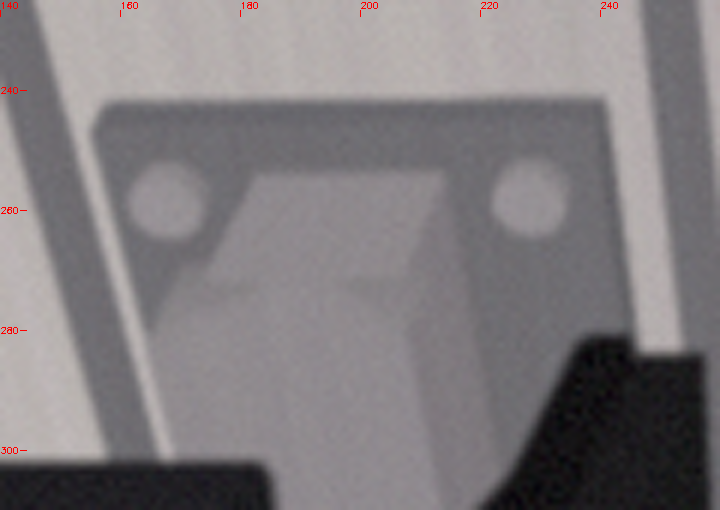

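View pics/top3c.png

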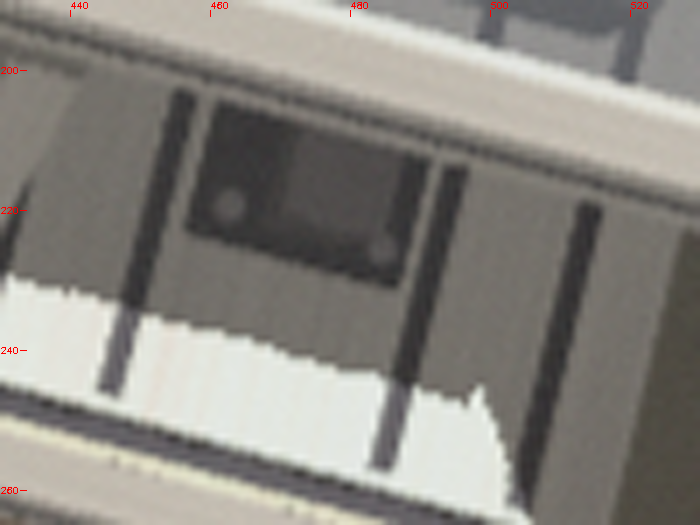

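Emit:
{"name": "drive_tool", "arguments": {"plan": [[[0,0,0.3,0,0,0],[0,0,0.5,0,0,0],[0,0,0.8,0,0,0],[0,0,0.8,0,0,0],[0,0,0.8,0,0,0],[0,0,0.8,0,0,0],[0,0,0.8,0,0,0]]]}}

```text
time: 19.08
position: [0.557, 0.2836, 0.1597]
tool_rot: [-0.262, 0.886, 0.107, 0.368]
ft_force: [-0.3, -0.8, -1.5]
grip_width: 0.0349
```

```bash
python3 - <<'E'
from h import *
o=dict(position=np.array([.5037,-.1714,.2155]),tool_rot=np.array([.138,.982,-.019,.13]))
w=cam("wrist",o);t=cam("top")
for z in(.055,.057):
 for c,a,b in((w,(167.5,258.5),(228.5,258)),(t,(461.8,219.2),(483.8,225.5))):
  A=onz(c,a,z);B=onz(c,b,z);print(tom(A),tom(B),tom((A+B)/2),"yaw",np.degrees(np.arctan2(*(B-A)[[1,0]])))
print([tri([ray(w,a),ray(t,b)]) for a,b in(((167.5,258.5),(483.8,225.5)),((228.5,258),(461.8,219.2)))])
for a,b in(((155,247),(241,241.5)),):
  print(tom(onz(w,(155.5,242),.055)),tom(onz(w,(240.5,241.5),.055)))
print(tom(onz(t,(456.3,223),.055)),tom(onz(t,(487,231),.055)))
R2=toolR(-15.64,45); sim([[-.14,-.98,.14,0,0,-.36]]*22,False)
go(tow([-.03,-.135,.1065])-.14*R2.as_matrix()[:,2],R2)
E
```

```text
[-0.0535 -0.1623  0.055 ] [-0.0537 -0.1112  0.055 ] [-0.0536 -0.1367  0.055 ] yaw 74.59071131455256
[-0.0548 -0.1111  0.055 ] [-0.055 -0.162  0.055] [-0.0549 -0.1365  0.055 ] yaw -105.8458726945175
[-0.0549 -0.1613  0.057 ] [-0.0551 -0.1106  0.057 ] [-0.055 -0.136  0.057] yaw 74.59071131455248
[-0.0552 -0.1106  0.057 ] [-0.0554 -0.1615  0.057 ] [-0.0553 -0.1361  0.057 ] yaw -105.84587269451744
[(array([ 0.5456, -0.3173,  0.0578]), [np.float64(0.00018412605475647443), np.float64(0.00018412605475646413)]), (array([ 0.5594, -0.2686,  0.0572]), [np.float64(2.1834078586545845e-05), np.float64(2.1834078586510053e-05)])]
[-0.0699 -0.1687  0.055 ] [-0.07   -0.0993  0.055 ]
[-0.0665 -0.1013  0.055 ] [-0.065 -0.172  0.055]
maxspeed 0.4673679334109133 end [ 0.48   -0.2554  0.2367]
t 19.075 tot [ -3.0102 -22.2342   1.8303] [ 0.0242  0.0109 -8.0782] rows 23 per row [-0.131 -0.967  0.08 ] [ 0.001  0.    -0.351]
```

```bash
python3 - <<'E'
from h import *
print("up then across")
o=robot.get_obs();print(tom(o["position"]))
sim([[-.1,-.5,.85,0,0,-.2]]*7+[[-.15,-.97,0,0,0,-.35]]*19+[[0.05,-.2,-.9,0,0,0]]*4)
E
```

```text
up then across
[-0.2064  0.4206  0.1597]
[  8.  31. 119. 125.  20. 126.] e0.0000
[  7.  27. 119. 118.  19. 133.] e0.0000
[  5.  24. 119. 110.  18. 142.] e0.0000
[  4.  21. 119.  99.  17. 153.] e0.0000
[  3.  18. 119.  89.  17. 163.] e0.0052
[  1.  16. 120.  89.  17. 163.] e0.0386
[ -0.  13. 120.  89.  18. 163.] e0.0735
[ -3.  12. 121.  89.  18. 163.] e0.0686
[ -6.  11. 123.  88.  19. 163.] e0.0642
[ -9.  10. 124.  87.  20. 163.] e0.0602
[-13.  10. 124.  86.  21. 163.] e0.0567
[-16.   9. 125.  85.  21. 163.] e0.0536
[-19.   8. 126.  84.  22. 163.] e0.0508
[-23.   8. 126.  83.  23. 163.] e0.0482
[-26.   7. 127.  82.  24. 163.] e0.0460
[-30.   7. 127.  81.  25. 163.] e0.0440
[-33.   7. 127.  80.  26. 163.] e0.0422
[-37.   7. 127.  80.  27. 163.] e0.0408
[-40.   7. 127.  79.  28. 163.] e0.0398
[-43.   7. 127.  78.  28. 163.] e0.0392
[-46.   8. 126.  78.  29. 163.] e0.0391
[-48.   8. 126.  77.  29. 163.] e0.0396
[-51.   8. 125.  77.  30. 163.] e0.0406
[-53.   9. 124.  77.  30. 163.] e0.0424
[-55.  10. 123.  77.  30. 163.] e0.0449
[-57.  10. 123.  77.  30. 163.] e0.0482
[-57.  13. 122.  77.  29. 163.] e0.0076
[-57.  16. 123.  83.  28. 156.] e0.0000
[-57.  20. 124.  91.  28. 147.] e0.0000
[-58.  23. 125.  98.  29. 138.] e0.0000
maxspeed 1.5317494367481608 end [ 0.4733 -0.2846  0.2185]
```

```bash
python3 - <<'E'
from h import *
sim([[-.1,-.2,.9,0,0,0]]*7+[[-.15,-.98,0,0,0,-.22]]*20+[[0.06,-.2,-.9,0,0,-.6]]*6)
E
```

```text
[  8.  31. 118. 123.  20. 128.] e0.0000
[  8.  27. 118. 113.  19. 137.] e0.0000
[  7.  24. 118. 102.  18. 148.] e0.0000
[  6.  21. 117.  91.  18. 160.] e0.0000
[  5.  19. 117.  87.  19. 163.] e0.0251
[  4.  16. 118.  87.  20. 163.] e0.0609
[  3.  14. 118.  86.  21. 163.] e0.0976
[  0.  13. 119.  85.  23. 163.] e0.0910
[ -3.  12. 120.  83.  24. 163.] e0.0846
[ -7.  11. 121.  82.  26. 163.] e0.0784
[-10.  10. 122.  80.  28. 163.] e0.0723
[-14.   9. 123.  78.  29. 163.] e0.0662
[-18.   9. 124.  76.  31. 163.] e0.0600
[-22.   8. 124.  74.  33. 163.] e0.0537
[-26.   7. 124.  73.  35. 163.] e0.0472
[-29.   7. 124.  71.  37. 163.] e0.0407
[-33.   7. 124.  69.  38. 163.] e0.0340
[-37.   7. 124.  67.  40. 163.] e0.0275
[-40.   7. 124.  66.  42. 163.] e0.0210
[-44.   7. 123.  64.  43. 163.] e0.0149
[-47.   7. 123.  63.  44. 163.] e0.0093
[-50.   8. 122.  62.  46. 163.] e0.0042
[-53.   8. 121.  61.  47. 163.] e0.0000
[-56.   9. 120.  60.  48. 163.] e0.0000
[-58.  10. 119.  60.  49. 163.] e0.0000
[-60.  10. 118.  59.  50. 162.] e0.0000
[-63.  11. 116.  59.  51. 162.] e0.0000
[-62.  13. 119.  63.  46. 159.] e0.0000
[-61.  16. 121.  70.  41. 155.] e0.0000
[-60.  19. 123.  78.  37. 149.] e0.0000
[-59.  22. 125.  88.  33. 141.] e0.0000
[-58.  25. 126. 100.  31. 131.] e0.0000
[-57.  29. 128. 114.  31. 121.] e0.0000
maxspeed 1.8523535967433098 end [ 0.4735 -0.2714  0.1822]
```

```bash
python3 - <<'E'
from h import *
q0=robot.get_obs()["q"]
for tilt in (45,55,62):
  for spin in (0,-30):
    q=q0.copy();print(tilt,spin)
    for f in np.linspace(0,1,9):
        p=np.array([.55,.28,.31])*(1-f)+np.array([.47,-.26,.31])*f
        if f==0:
            for z in(.2,.24,.28): q,e=ik(np.array([.555,.283,z]),toolR(32.7,45+(tilt-45)*(z-.16)/.15)*R.from_euler('z',spin*(z-.16)/.15,degrees=True),q)
        q,e=ik(p,toolR(32.7-48.3*f,tilt)*R.from_euler('z',spin,degrees=True),q);print("  ",np.degrees(q).round(0),"%.3f"%e)
E
```

```text
45 0
   [  8.  16. 116.  90.  18. 163.] 0.098
   [  1.  13. 120.  89.  18. 163.] 0.080
   [ -7.  11. 123.  87.  20. 163.] 0.067
   [-16.   9. 125.  85.  22. 163.] 0.057
   [-26.   7. 127.  82.  25. 163.] 0.050
   [-35.   7. 127.  80.  27. 163.] 0.046
   [-43.   7. 127.  78.  29. 163.] 0.044
   [-51.   8. 125.  77.  30. 163.] 0.046
   [-57.  10. 123.  77.  30. 163.] 0.053
45 -30
   [  9.  15. 112.  61.  20. 163.] 0.006
   [  2.  12. 116.  63.  20. 160.] 0.000
   [ -6.  10. 120.  67.  20. 154.] 0.000
   [-15.   8. 123.  69.  22. 150.] 0.000
   [-25.   7. 125.  70.  24. 147.] 0.000
   [-34.   6. 125.  70.  27. 145.] 0.000
   [-43.   7. 125.  69.  28. 143.] 0.000
   [-50.   8. 123.  68.  29. 143.] 0.000
   [-56.  10. 121.  67.  30. 145.] 0.000
55 0
   [  7.  17. 118. 109.  22. 143.] 0.000
   [ -1.  15. 123. 112.  24. 139.] 0.000
   [ -9.  13. 127. 113.  26. 137.] 0.000
   [-19.  11. 130. 111.  29. 136.] 0.000
   [-29.  10. 132. 107.  31. 136.] 0.000
   [-38.  10. 132. 104.  34. 137.] 0.000
   [-47.  10. 132. 101.  35. 138.] 0.000
   [-54.  11. 130.  99.  36. 139.] 0.000
   [-60.  12. 127
[... 449 characters left out ...]
[ -2.  18. 128. 131.  35. 119.] 0.000
   [-11.  16. 132. 130.  37. 117.] 0.000
   [-21.  15. 135. 127.  40. 117.] 0.000
   [-31.  14. 137. 123.  43. 117.] 0.000
   [-41.  14. 137. 119.  44. 118.] 0.000
   [-50.  14. 137. 115.  45. 119.] 0.000
   [-57.  15. 135. 113.  45. 121.] 0.000
   [-63.  16. 132. 112.  44. 123.] 0.000
62 -30
   [  5.  20. 123. 130.  32.  92.] 0.000
   [ -2.  18. 128. 131.  35.  89.] 0.000
   [-11.  16. 132. 130.  37.  87.] 0.000
   [-21.  15. 135. 127.  40.  87.] 0.000
   [-31.  14. 137. 123.  43.  87.] 0.000
   [-41.  14. 137. 119.  44.  88.] 0.000
   [-50.  14. 137. 115.  45.  89.] 0.000
   [-57.  15. 135. 113.  45.  91.] 0.000
   [-63.  16. 132. 112.  44.  93.] 0.000
```

```bash
python3 - <<'E'
from h import *
go([.55,.28,.31],toolR(32.7,55),7)
E
```

```text
t 19.075 tot [-0.2817 -0.1452  6.0105] [ 0.9191 -1.3823 -0.0194] rows 7 per row [-0.04  -0.021  0.859] [ 0.131 -0.197 -0.003]
```

Emit:
{"name": "drive_tool", "arguments": {"plan": [[[-0.04,-0.02,0.86,0.13,-0.2,0],[-0.04,-0.02,0.86,0.13,-0.2,0],[-0.04,-0.02,0.86,0.13,-0.2,0],[-0.04,-0.02,0.86,0.13,-0.2,0],[-0.04,-0.02,0.86,0.13,-0.2,0],[-0.04,-0.02,0.86,0.13,-0.2,0],[-0.04,-0.02,0.86,0.13,-0.2,0]]]}}

```text
time: 19.95
position: [0.5494, 0.2801, 0.3098]
tool_rot: [-0.251, 0.85, 0.13, 0.444]
ft_force: [-0.2, 0.6, -2.6]
grip_width: 0.035
```

```bash
python3 - <<'E'
from h import *
print(np.degrees(robot.get_obs()["q"]))
# insertion pre-point: machine (-.13,-.1355,.31)->entry
e=tow([-.031-.12,-.1355,.1065+.12]);print(e)
go([e[0],e[1],.31],toolR(-15.64,55))
im=camera("top"); cv2.imwrite("pics/top4.png",im[:,:,::-1])
E
```

```text
[  6.5752  17.2987 118.5792 109.7205  22.5949 142.9386]
[ 0.4605 -0.2668  0.2265]
t 19.95 tot [ -3.5588 -21.8745   0.0065] [ 0.0156  0.0154 -8.0771] rows 22 per row [-0.162 -0.994  0.   ] [ 0.001  0.001 -0.367]
```

View pics/top4.png

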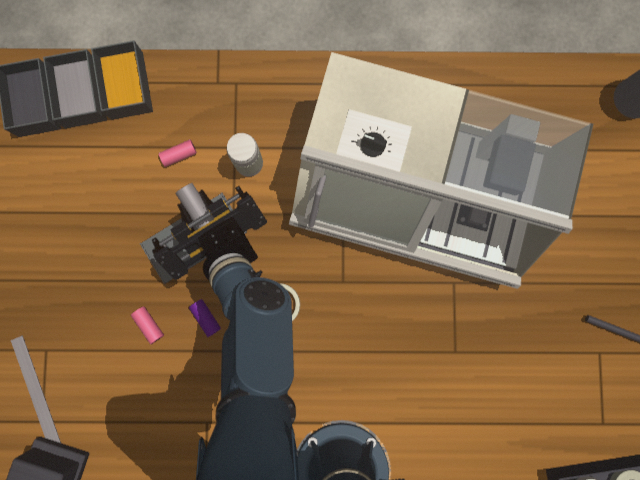

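The socket is held and the door is open. I'll cross above the handle.

Emit:
{"name": "drive_tool", "arguments": {"plan": [[[-0.16,-0.99,0,0,0,-0.37],[-0.16,-0.99,0,0,0,-0.37],[-0.16,-0.99,0,0,0,-0.37],[-0.16,-0.99,0,0,0,-0.37],[-0.16,-0.99,0,0,0,-0.37],[-0.16,-0.99,0,0,0,-0.37],[-0.16,-0.99,0,0,0,-0.37],[-0.16,-0.99,0,0,0,-0.37]]]}}

```text
time: 21.0
position: [0.5178, 0.0817, 0.3088]
tool_rot: [-0.116, 0.879, 0.059, 0.458]
ft_force: [0.7, 0.9, -2.8]
grip_width: 0.0353
```

Emit:
{"name": "drive_tool", "arguments": {"plan": [[[-0.16,-0.99,0,0,0,-0.37],[-0.16,-0.99,0,0,0,-0.37],[-0.16,-0.99,0,0,0,-0.37],[-0.16,-0.99,0,0,0,-0.37],[-0.16,-0.99,0,0,0,-0.37],[-0.16,-0.99,0,0,0,-0.37],[-0.16,-0.99,0,0,0,-0.37],[-0.16,-0.99,0,0,0,-0.37]]]}}

```text
time: 22.0
position: [0.4861, -0.116, 0.3089]
tool_rot: [0.021, 0.887, -0.012, 0.462]
ft_force: [0.3, -0.2, -2.3]
grip_width: 0.0349
```

Emit:
{"name": "drive_tool", "arguments": {"plan": [[[-0.16,-0.99,0,0,0,-0.37],[-0.16,-0.99,0,0,0,-0.37],[-0.16,-0.99,0,0,0,-0.36],[-0.16,-0.99,0,0,0,-0.36],[-0.16,-0.99,0,0,0,-0.36],[-0.16,-0.99,0,0,0,-0.36]]]}}

```text
time: 22.75
position: [0.4626, -0.2653, 0.309]
tool_rot: [0.123, 0.878, -0.065, 0.458]
ft_force: [0.2, -0.3, -2.8]
grip_width: 0.0354
```

```bash
python3 - <<'E'
from h import *
o=robot.get_obs();print(np.degrees(o["q"]),o["position"],tom(o["position"]))
R3=toolR(-15.64,45)
P=tow([-.031-.12,-.1355,.1065+.12]);go(P,R3,5)
dp=(P-o["position"])/.025/5; rv=np.degrees((R3*R.from_quat(o["tool_rot"]).inv()).as_rotvec())/6/5
d=(tow([-.031,-.1355,.1065+.015])-P)/.025/7
sim([[*dp,*rv]]*5+[[*d,0,0,0]]*7)
E
```

```text
[-61.4608  12.3751 127.9483  97.4935  36.1253 140.4535] [ 0.4626 -0.2653  0.309 ] [-0.1493 -0.1335  0.309 ]
t 22.75 tot [-0.0852 -0.0573 -3.3018] [0.4683 1.6116 0.0476] rows 5 per row [-0.017 -0.011 -0.66 ] [0.094 0.322 0.01 ]
[-61.  14. 128.  98.  35. 140.] e0.0000
[-60.  16. 128.  98.  33. 139.] e0.0000
[-59.  17. 128.  98.  32. 139.] e0.0000
[-59.  19. 127.  98.  30. 138.] e0.0000
[-58.  21. 127.  99.  29. 138.] e0.0000
[-56.  24. 126. 104.  28. 134.] e0.0000
[-54.  27. 124. 108.  28. 130.] e0.0000
[-52.  30. 123. 112.  27. 127.] e0.0000
[-51.  32. 121. 116.  27. 125.] e0.0000
[-50.  35. 119. 119.  27. 123.] e0.0000
[-48.  37. 117. 121.  27. 121.] e0.0000
[-47.  39. 115. 124.  26. 120.] e0.0000
maxspeed 0.7277576993944788 end [ 0.576  -0.2991  0.1215]
```

Emit:
{"name": "drive_tool", "arguments": {"plan": [[[-0.02,-0.01,-0.66,0.094,0.322,0.01],[-0.02,-0.01,-0.66,0.094,0.322,0.01],[-0.02,-0.01,-0.66,0.094,0.322,0.01],[-0.02,-0.01,-0.66,0.094,0.322,0.01],[-0.02,-0.01,-0.66,0.094,0.322,0.01]]]}}

```text
time: 23.38
position: [0.4606, -0.2654, 0.2253]
tool_rot: [0.125, 0.916, -0.051, 0.378]
ft_force: [0.3, -0.2, -3.1]
grip_width: 0.0353
```

```bash
python3 - <<'E'
from h import *
o=robot.get_obs(); im=camera("wrist"); cv2.imwrite("pics/w6.png",im[:,:,::-1]); np.save("w6.npy",np.r_[o["position"],o["tool_rot"]])
print(o["ft_force"],tom(o["position"]))
go(tow([-.031,-.1355,.1065+.015]),toolR(-15.64,45),7)
w=cam("wrist",o)
print("vblock foot screws",proj(w,tow([-.055,-.1615,.057])),proj(w,tow([-.055,-.1105,.057])))
E
```

```text
[ 0.3225 -0.1838 -3.102 ] [-0.1513 -0.1342  0.2253]
t 23.425 tot [ 4.6259 -1.3422 -4.101 ] [-0.0265 -0.0399 -0.0209] rows 7 per row [ 0.661 -0.192 -0.586] [-0.004 -0.006 -0.003]
vblock foot screws [288.0434 149.4081] [352.0685 149.4271]
```

View pics/w6.png

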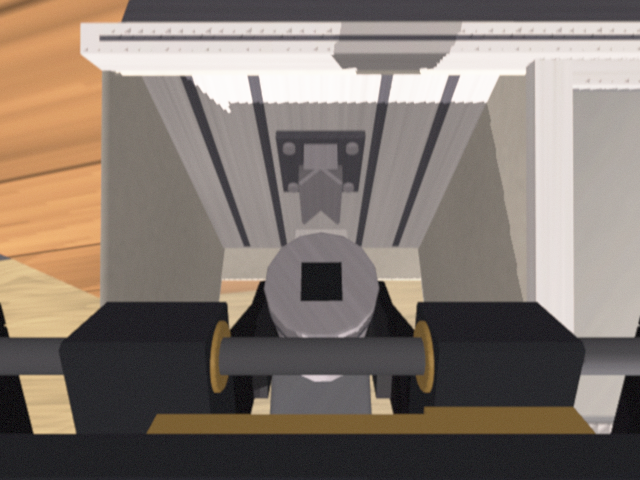

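```bash
python3 - <<'E'
from h import *
crop("pics/w6.png","pics/w6c.png",260,115,380,300,4)
a=np.load("w6.npy");o=dict(position=a[:3],tool_rot=a[3:]);w=cam("wrist",o)
for p in [(289,148.5),(352,148.5),(291,188),(351,187.5)]: print(tom(onz(w,p,.057)))
E
```

```text
[-0.0561 -0.1607  0.057 ]
[-0.0561 -0.1106  0.057 ]
[-0.0016 -0.1625  0.057 ]
[-0.0024 -0.1079  0.057 ]
```

View pics/w6c.png

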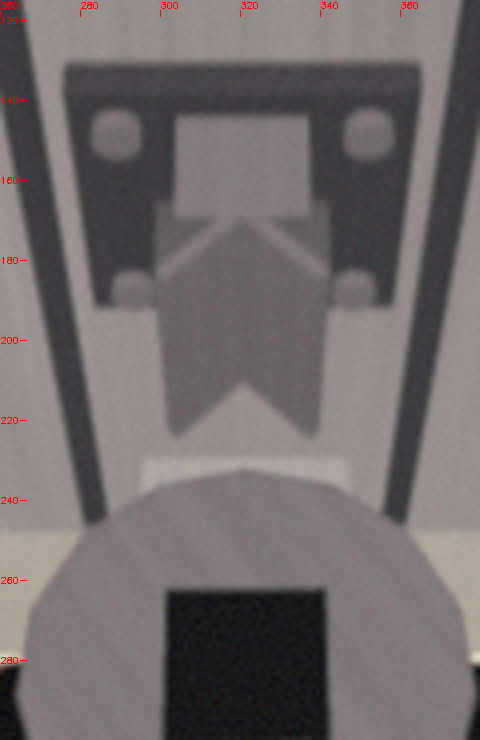

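```bash
python3 - <<'E'
from h import *
a=np.load("w6.npy");o=dict(position=a[:3],tool_rot=a[3:]);w=cam("wrist",o)
for p in [(318.5,169),(319,210.5)]: print(tom(onz(w,p,.0795)))
n=[onz(w,(321,282),a[2]+dz) for dz in(-.0015,0)]
print([tom(x) for x in n], tom(a[:3]))
E
```

```text
[-0.0591 -0.1372  0.0795]
[ 0.001  -0.137   0.0795]
[array([-0.1897, -0.1357,  0.2238]), array([-0.1934, -0.1357,  0.2253])] [-0.1513 -0.1342  0.2253]
```

```bash
python3 - <<'E'
from h import *
go(tow([-.030,-.1355,.1065+.014]),toolR(-15.64,45),7)
E
```

```text
t 23.425 tot [ 4.6644 -1.353  -4.141 ] [-0.0265 -0.0399 -0.0209] rows 7 per row [ 0.666 -0.193 -0.592] [-0.004 -0.006 -0.003]
```

Emit:
{"name": "drive_tool", "arguments": {"plan": [[[0.666,-0.193,-0.592,0,0,0],[0.666,-0.193,-0.592,0,0,0],[0.666,-0.193,-0.592,0,0,0],[0.666,-0.193,-0.592,0,0,0],[0.666,-0.193,-0.592,0,0,0],[0.666,-0.193,-0.592,0,0,0],[0.666,-0.193,-0.592,-0.02,-0.03,-0.02],[0,0,0,0,0,0]]]}}

```text
time: 24.42
position: [0.5777, -0.2995, 0.1217]
tool_rot: [0.126, 0.915, -0.052, 0.38]
ft_force: [0.2, -0.4, -2.5]
grip_width: 0.0356
```

```bash
python3 - <<'E'
from h import *
o=robot.get_obs(); im=camera("wrist"); cv2.imwrite("pics/w7.png",im[:,:,::-1]); np.save("w7.npy",np.r_[o["position"],o["tool_rot"]])
print(o["time"],o["ft_force"],tom(o["position"]))
go(tow([-.030,-.1355,.1065]),toolR(-15.64,45),7)
E
```

```text
24.425 [ 0.2007 -0.3508 -2.5487] [-0.0293 -0.1354  0.1217]
t 24.475 tot [-0.0004 -0.0107 -0.6269] [ 0.0056  0.0248 -0.0007] rows 7 per row [-0.    -0.002 -0.09 ] [ 0.001  0.004 -0.   ]
```

View pics/w7.png

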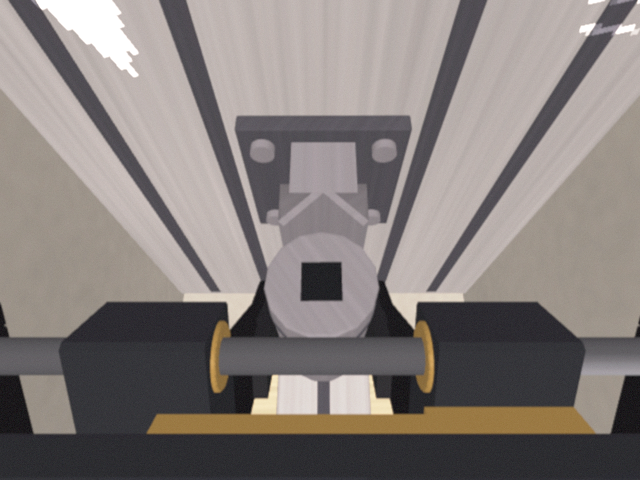

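The socket is over the V, whose notch is at column 322 against the socket axis at 321. Lowering gently.

Emit:
{"name": "drive_tool", "arguments": {"plan": [[[0,0,-0.12,0,0,0],[0,0,-0.12,0,0,0],[0,0,-0.12,0,0,0],[0,0,-0.08,0,0,0],[0,0,-0.05,0,0,0],[0,0,-0.03,0,0,0]]]}}

```text
time: 25.22
position: [0.577, -0.2996, 0.1099]
tool_rot: [0.126, 0.914, -0.053, 0.381]
ft_force: [-0.7, -0.8, -3.3]
grip_width: 0.0352
```

Emit:
{"name": "drive_tool", "arguments": {"plan": [[[0,0,-0.03,0,0,0],[0,0,-0.03,0,0,0],[0,0,0,0,0,0]]]}}

```text
time: 25.6
position: [0.577, -0.2996, 0.1085]
tool_rot: [0.126, 0.915, -0.053, 0.381]
ft_force: [0.9, 1.3, -2.7]
grip_width: 0.0355
```

Emit:
{"name": "drive_tool", "arguments": {"plan": [[[0,0,-0.03,0,0,0],[0,0,-0.03,0,0,0],[0,0,0,0,0,0]]]}}

```text
time: 25.98
position: [0.5772, -0.2995, 0.1072]
tool_rot: [0.126, 0.914, -0.053, 0.381]
ft_force: [-0.1, -0.1, -1.4]
grip_width: 0.0357
```

Emit:
{"name": "drive_tool", "arguments": {"plan": [[[0,0,-0.03,0,0,0],[0,0,0,0,0,0]]]}}

```text
time: 26.22
position: [0.5775, -0.2993, 0.1069]
tool_rot: [0.125, 0.914, -0.053, 0.382]
ft_force: [0.0, 2.7, 2.4]
grip_width: 0.0354
```

Emit:
{"name": "drive_tool", "arguments": {"plan": [[[0,0,-0.02,0,0,0],[0,0,0,0,0,0]]]}}

```text
time: 26.48
position: [0.5776, -0.2992, 0.1068]
tool_rot: [0.125, 0.914, -0.053, 0.382]
ft_force: [-1.5, 3.1, 5.4]
grip_width: 0.0353
```

Emit:
{"name": "drive_tool", "arguments": {"plan": [[[0,0,0,0,0,0],[0,0,0,0,0,0],[0,0,0,0,0,0]]], "grip": 0.3}}

```text
time: 26.85
position: [0.577, -0.3, 0.1056]
tool_rot: [0.126, 0.914, -0.053, 0.381]
ft_force: [-0.9, -0.2, 0.0]
grip_width: 0.0562
```

```bash
python3 - <<'E'
from h import *
o=robot.get_obs(); im=camera("wrist"); cv2.imwrite("pics/w8.png",im[:,:,::-1]); np.save("w8.npy",np.r_[o["position"],o["tool_rot"]])
print(o["time"],o["ft_force"],tom(o["position"]),o["grip_width"])
go(tow([-.030-.12,-.1355,.1065+.12]),toolR(-15.64,45),7)
E
```

```text
26.85 [-0.9011 -0.1652  0.0235] [-0.0298 -0.1361  0.1056] 0.05622419489506023
t 26.9 tot [-4.6223  1.3146  4.8377] [0.0154 0.0338 0.0095] rows 7 per row [-0.66   0.188  0.691] [0.002 0.005 0.001]
```

View pics/w8.png

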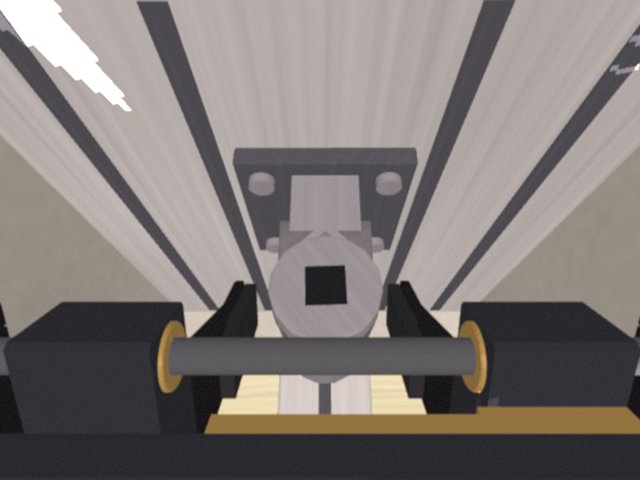

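Emit:
{"name": "drive_tool", "arguments": {"plan": [[[-0.66,0.186,0.69,0,0,0],[-0.66,0.186,0.69,0,0,0],[-0.66,0.186,0.69,0,0,0],[-0.66,0.186,0.69,0,0,0],[-0.66,0.186,0.69,0,0,0],[-0.66,0.186,0.69,0,0,0],[-0.66,0.186,0.69,0,0,0]]]}}

```text
time: 27.78
position: [0.4609, -0.267, 0.2269]
tool_rot: [0.126, 0.915, -0.053, 0.381]
ft_force: [0.6, -0.3, -0.6]
grip_width: 0.0609
```

```bash
python3 - <<'E'
from h import *
o=robot.get_obs(); im=camera("wrist"); cv2.imwrite("pics/w9.png",im[:,:,::-1]); np.save("w9.npy",np.r_[o["position"],o["tool_rot"]])
crop("pics/w9.png","pics/w9c.png",250,100,400,250,5)
print(np.degrees(o["q"]))
w=cam("wrist",o)
for p in ([-.07,-.136,.105],[.01,-.136,.105]): print(proj(w,tow(p)))
E
```

```text
[-57.8858  20.964  127.2996  99.1706  28.8615 136.9783]
[322.6791 184.7632]
[322.4916 237.1832]
```

View pics/w9c.png

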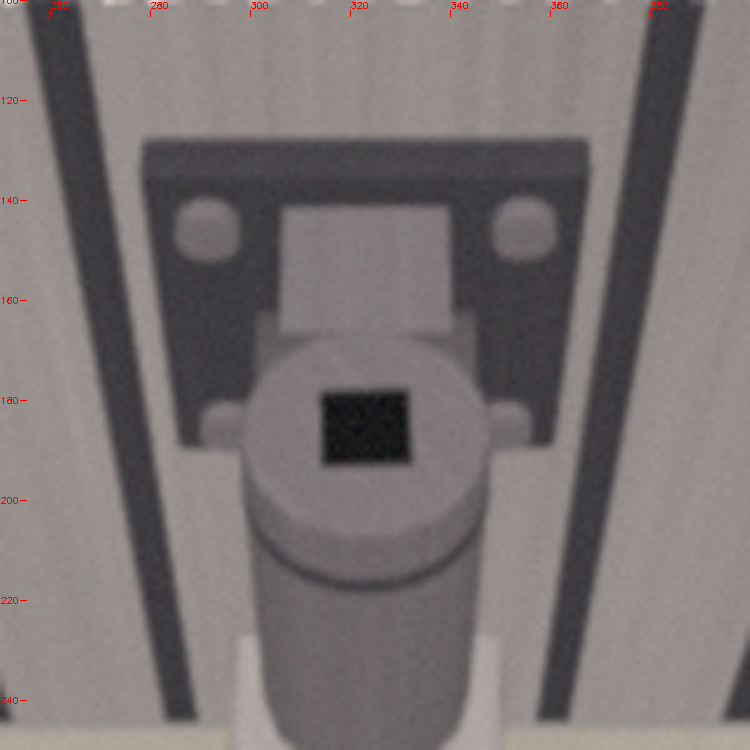

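The socket's near face centre is at (322.5,185.5) against an ideal of (322.7,184.8), so it's seated and centred to about 1 mm. Next is checking the reach for closing the door.

```bash
python3 - <<'E'
from h import *
q0=robot.get_obs()["q"]
for tilt in (40,45,50):
    A=toolR(-15.64,tilt);z=A.as_matrix()[:,2]
    print(tilt);q=q0.copy()
    # open end standoff, open end grip, shut grip, shut standoff
    for nm,y,b in (("so",.211,.09),("g",.211,0),("g",.15,0),("g",.09,0),("g",.03,0),("gs",-.031,0),("ss",-.031,.09)):
        p=tow([-.1357,y,.2146])-b*z
        q,e=ik(p,A,q);print("  ",nm,np.degrees(q).round(0),"%.3f"%e)
E
```

```text
40
   so [ -4.  11. 125. 130.   0. 148.] 0.156
   g [  0.  24. 118. 262.  10.  20.] 0.010
   g [ -9.  22. 122. 231.   6.  45.] 0.000
   g [-19.  21. 124. 160.   6. 108.] 0.000
   g [-29.  21. 126. 123.  10. 136.] 0.000
   gs [-39.  21. 126. 105.  15. 146.] 0.000
   ss [-45.   7. 131.  84.  19. 163.] 0.069
45
   so [  4.  14. 124. 262.  14.  22.] 0.016
   g [  1.  25. 121. 231.  15.  52.] 0.000
   g [ -9.  24. 125. 201.  14.  75.] 0.000
   g [-19.  23. 128. 172.  16.  96.] 0.000
   g [-30.  22. 129. 148.  19. 111.] 0.000
   gs [-40.  22. 129. 128.  22. 122.] 0.000
   ss [-47.   8. 133.  93.  21. 154.] 0.000
50
   so [  6.  16. 128. 236.  20.  50.] 0.000
   g [  2.  27. 124. 215.  23.  68.] 0.000
   g [ -8.  26. 128. 194.  25.  82.] 0.000
   g [-19.  26. 131. 174.  27.  93.] 0.000
   g [-30.  25. 133. 156.  29. 101.] 0.000
   gs [-42.  25. 133. 140.  32. 108.] 0.000
   ss [-50.  11. 138. 116.  28. 127.] 0.000
```

```bash
cat >> h.py <<'E'
def legs(wps):
    # wps: list of (machine pos, tilt, n)
    o=robot.get_obs();p=o["position"].copy();A=R.from_quat(o["tool_rot"]);rows=[]
    for m,t,n in wps:
        P=tow(m);B=toolR(-15.64,t);d=(P-p)/.025/n;r=np.degrees((B*A.inv()).as_rotvec())/6/n
        print(m,t,n,"row",np.round(d,3),np.round(r,3));rows+=[[*d,*r]]*n;p,A=P,B
    return rows
E
python3 - <<'E'
from h import *
r=legs([([-.165,-.12,.315],50,4),([-.19,.211,.31],50,15),([-.1357,.211,.2146],50,4),([-.1357,-.03,.2146],50,12)])
sim(r)
E
```

```text
[-0.165, -0.12, 0.315] 50 4 row [-0.087  0.181  0.868] [-0.05  -0.191  0.003]
[-0.19, 0.211, 0.31] 50 15 row [ 0.174  0.868 -0.013] [0. 0. 0.]
[-0.1357, 0.211, 0.2146] 50 4 row [ 0.523 -0.146 -0.954] [0. 0. 0.]
[-0.1357, -0.03, 0.2146] 50 12 row [-0.217 -0.774  0.   ] [0. 0. 0.]
[-58.  18. 127.  95.  30. 142.] e0.0000
[-59.  14. 127.  90.  30. 147.] e0.0000
[-59.  11. 127.  86.  31. 152.] e0.0000
[-60.   8. 126.  82.  33. 157.] e0.0000
[-57.   7. 127.  85.  30. 157.] e0.0000
[-53.   7. 128.  87.  28. 157.] e0.0000
[-49.   6. 129.  90.  25. 156.] e0.0000
[-45.   6. 130.  94.  22. 155.] e0.0000
[-41.   6. 130.  98.  19. 154.] e0.0000
[-37.   6. 130. 104.  16. 152.] e0.0000
[-32.   6. 130. 111.  13. 148.] e0.0000
[-27.   6. 130. 122.  10. 140.] e0.0000
[-22.   6. 130. 139.   8. 126.] e0.0000
[-17.   7. 129. 168.   6. 101.] e0.0000
[-13.   8. 128. 203.   6.  69.] e0.0000
[ -8.   8. 127. 228.   8.  47.] e0.0000
[ -3.   9. 126. 244.  10.  34.] e0.0000
[  1.  10. 125. 254.  13.  27.] e0.0000
[  5.  11. 123. 261.  16.  23.] e0.0000
[  4.  15. 124. 245.  17.  39.] e0.0000
[  3.  19. 124. 232.  18.  52.] e0.0000
[  2.  23. 124. 222.  21.  62.] e0.0000
[  2.  27. 124. 215.  23.  68.] e0.0000
[ -1.  27. 125. 208.  24.  73.] e0.0000
[ -5.  26. 127. 201.  24.  78.] e0.0000
[ -8.  26. 128. 194.  24.  82.] e0.0000
[-12.  26. 129. 187.  25.  86.] e0.0000
[-15.  26. 130. 181.  26.  90.] e0.0000
[-19.  26. 131. 174.  27.  93.] e0.0000
[-23.  25. 132. 168.  28.  96.] e0.0000
[-27.  25. 132. 162.  28.  99.] e0.0000
[-30.  25. 133. 156.  29. 101.] e0.0000
[-34.  25. 133. 151.  30. 104.] e0.0000
[-38.  25. 133. 145.  31. 106.] e0.0000
[-42.  25. 133. 140.  31. 108.] e0.0000
maxspeed 4.843656799484947 end [ 0.5036 -0.1693  0.2146]
```

```bash
python3 - <<'E'
from h import *
r=legs([([-.155,-.12,.31],58,5),([-.175,.211,.305],62,15),([-.1357,.211,.2146],50,4)])
sim(r)
E
```

```text
[-0.155, -0.12, 0.31] 58 5 row [0.007 0.123 0.654] [-0.112 -0.409  0.003]
[-0.175, 0.211, 0.305] 62 15 row [ 0.187  0.864 -0.013] [-0.012 -0.043  0.   ]
[-0.1357, 0.211, 0.2146] 50 4 row [ 0.378 -0.106 -0.904] [0.135 0.481 0.   ]
[-59.  19. 128. 101.  31. 136.] e0.0000
[-60.  18. 129. 102.  33. 134.] e0.0000
[-60.  16. 130. 103.  35. 133.] e0.0000
[-61.  14. 131. 104.  37. 132.] e0.0000
[-62.  13. 131. 105.  39. 132.] e0.0000
[-59.  13. 133. 110.  38. 129.] e0.0000
[-55.  12. 134. 115.  37. 126.] e0.0000
[-51.  12. 135. 121.  36. 123.] e0.0000
[-47.  12. 136. 127.  34. 120.] e0.0000
[-43.  12. 136. 134.  33. 116.] e0.0000
[-38.  12. 137. 142.  32. 111.] e0.0000
[-33.  13. 137. 150.  32. 107.] e0.0000
[-28.  13. 137. 159.  31. 102.] e0.0000
[-23.  14. 136. 168.  31.  97.] e0.0000
[-17.  14. 136. 177.  31.  92.] e0.0000
[-12.  15. 135. 186.  31.  87.] e0.0000
[ -7.  16. 134. 194.  31.  82.] e0.0000
[ -3.  17. 132. 202.  32.  77.] e0.0000
[  2.  17. 131. 210.  32.  73.] e0.0000
[  6.  18. 129. 217.  33.  69.] e0.0000
[  5.  21. 128. 216.  31.  69.] e0.0000
[  4.  23. 127. 215.  29.  69.] e0.0000
[  3.  25. 125. 215.  26.  69.] e0.0000
[  2.  27. 124. 215.  23.  68.] e0.0000
maxspeed 1.2483673626773566 end [0.5686 0.0628 0.2146]
```

Emit:
{"name": "drive_tool", "arguments": {"plan": [[[0.01,0.12,0.65,-0.11,-0.41,0],[0.01,0.12,0.65,-0.11,-0.41,0],[0.01,0.12,0.65,-0.11,-0.41,0],[0.01,0.12,0.65,-0.11,-0.41,0],[0.01,0.12,0.65,-0.11,-0.41,0],[0.187,0.864,-0.01,-0.012,-0.043,0],[0.187,0.864,-0.01,-0.012,-0.043,0],[0.187,0.864,-0.01,-0.012,-0.043,0]]]}}

```text
time: 28.82
position: [0.4768, -0.1868, 0.3077]
tool_rot: [0.119, 0.863, -0.066, 0.487]
ft_force: [0.6, 0.0, 0.0]
grip_width: 0.061
```

Emit:
{"name": "drive_tool", "arguments": {"plan": [[[0.187,0.864,-0.01,-0.012,-0.043,0],[0.187,0.864,-0.01,-0.012,-0.043,0],[0.187,0.864,-0.01,-0.012,-0.043,0],[0.187,0.864,-0.01,-0.012,-0.043,0],[0.187,0.864,-0.01,-0.012,-0.043,0],[0.187,0.864,-0.01,-0.012,-0.043,0]]]}}

```text
time: 29.58
position: [0.5049, -0.0572, 0.3061]
tool_rot: [0.119, 0.856, -0.068, 0.499]
ft_force: [-0.1, -0.3, 0.9]
grip_width: 0.0608
```

Emit:
{"name": "drive_tool", "arguments": {"plan": [[[0.187,0.864,-0.01,-0.012,-0.043,0],[0.187,0.864,-0.01,-0.012,-0.043,0],[0.187,0.864,-0.01,-0.012,-0.043,0],[0.187,0.864,-0.01,-0.012,-0.043,0],[0.187,0.864,-0.01,-0.012,-0.043,0],[0.187,0.864,-0.01,-0.012,-0.043,0]]]}}

```text
time: 30.32
position: [0.5329, 0.0723, 0.3045]
tool_rot: [0.118, 0.849, -0.07, 0.511]
ft_force: [-0.7, -0.4, 0.5]
grip_width: 0.061
```

```bash
python3 - <<'E'
from h import *
o=robot.get_obs(); im=camera("wrist"); cv2.imwrite("pics/w10.png",im[:,:,::-1])
print(o["time"],np.degrees(o["q"]),tom(o["position"]))
r=legs([([-.1365,.2105,.2146],49,5)]);sim(r,False)
w=cam("wrist",o);print(proj(w,tow([-.12,.21,.248])),proj(w,tow([-.17,.21,.153])))
E
```

```text
30.325 [  5.8576  18.5661 129.0856 216.1309  33.3329  69.2204] [-0.1726  0.2106  0.3045]
[-0.1365, 0.2105, 0.2146] 49 5 row [ 0.273 -0.094 -0.72 ] [ 0.113  0.421 -0.004]
maxspeed 0.3356614976119632 end [0.5677 0.0625 0.2146]
[322.6848 214.8291] [322.1187  -6.1099]
```

View pics/w10.png

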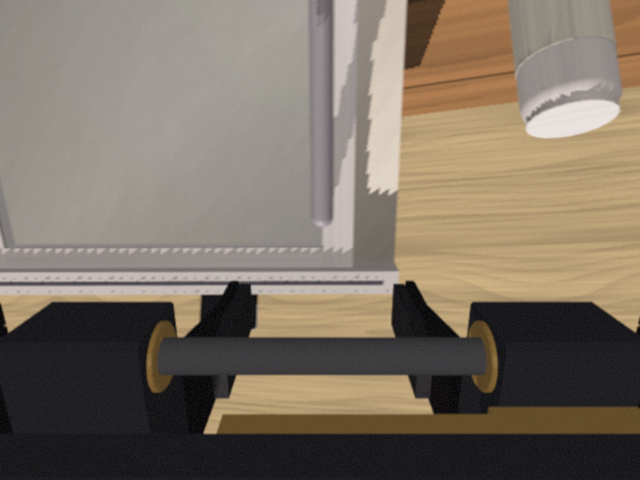

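Bar's upper end is at (321,220), matching the prediction. Down onto it.

Emit:
{"name": "drive_tool", "arguments": {"plan": [[[0.27,-0.09,-0.72,0.113,0.42,0],[0.27,-0.09,-0.72,0.113,0.42,0],[0.27,-0.09,-0.72,0.113,0.42,0],[0.27,-0.09,-0.72,0.113,0.42,0],[0.27,-0.09,-0.72,0.113,0.42,0]]]}}

```text
time: 31.0
position: [0.5668, 0.0598, 0.2139]
tool_rot: [0.125, 0.902, -0.057, 0.41]
ft_force: [0.2, 1.0, -0.3]
grip_width: 0.0611
```

Emit:
{"name": "drive_tool", "arguments": {"plan": [[[0,0,0,0,0,0],[0,0,0,0,0,0],[0,0,0,0,0,0],[0,0,0,0,0,0],[0,0,0,0,0,0],[0,0,0,0,0,0],[0,0,0,0,0,0]]], "grip": 1, "force": 25}}

```text
time: 31.88
position: [0.5666, 0.061, 0.2142]
tool_rot: [0.124, 0.902, -0.056, 0.41]
ft_force: [0.3, 0.9, 1.6]
grip_width: 0.0107
```

Emit:
{"name": "drive_tool", "arguments": {"plan": [[[-0.05,-0.2,0,0,0,0],[-0.14,-0.5,0,0,0,0],[-0.22,-0.8,0,0,0,0],[-0.22,-0.8,0,0,0,0],[-0.22,-0.8,0,0,0,0],[-0.22,-0.8,0,0,0,0]]]}}

```text
time: 32.62
position: [0.5395, -0.0372, 0.2142]
tool_rot: [0.123, 0.902, -0.056, 0.411]
ft_force: [1.3, 2.2, 0.8]
grip_width: 0.011
```

Emit:
{"name": "drive_tool", "arguments": {"plan": [[[-0.22,-0.8,0,0,0,0],[-0.22,-0.8,0,0,0,0],[-0.22,-0.8,0,0,0,0],[-0.22,-0.8,0,0,0,0],[-0.22,-0.8,0,0,0,0],[-0.14,-0.5,0,0,0,0],[-0.06,-0.2,0,0,0,0]]]}}

```text
time: 33.5
position: [0.507, -0.1548, 0.2142]
tool_rot: [0.124, 0.902, -0.057, 0.411]
ft_force: [-1.1, 1.8, 1.9]
grip_width: 0.0112
```

Emit:
{"name": "drive_tool", "arguments": {"plan": [[[-0.06,-0.2,0,0,0,0],[-0.06,-0.2,0,0,0,0],[-0.05,-0.17,0,0,0,0],[0,0,0,0,0,0]]]}}

```text
time: 34.0
position: [0.5031, -0.1689, 0.2141]
tool_rot: [0.124, 0.902, -0.057, 0.41]
ft_force: [-4.0, 1.3, 4.5]
grip_width: 0.0113
```

Emit:
{"name": "drive_tool", "arguments": {"plan": [[[-0.03,-0.12,0,0,0,0],[-0.03,-0.12,0,0,0,0],[0,0,0,0,0,0]]]}}

```text
time: 34.38
position: [0.5028, -0.1695, 0.2142]
tool_rot: [0.118, 0.902, -0.053, 0.412]
ft_force: [9.6, 17.6, 0.1]
grip_width: 0.0111
```

Emit:
{"name": "drive_tool", "arguments": {"plan": [[[0.02,0.08,0,0,0,0],[0,0,0,0,0,0]]]}}

```text
time: 34.62
position: [0.5029, -0.1694, 0.2142]
tool_rot: [0.12, 0.902, -0.055, 0.411]
ft_force: [4.4, 11.5, 1.6]
grip_width: 0.0112
```

Emit:
{"name": "drive_tool", "arguments": {"plan": [[[0,0,0,0,0,0],[0,0,0,0,0,0],[0,0,0,0,0,0],[0,0,0,0,0,0],[0,0,0,0,0,0]]], "grip": 0.3}}

```text
time: 35.25
position: [0.5021, -0.1729, 0.2139]
tool_rot: [0.124, 0.902, -0.057, 0.41]
ft_force: [-1.0, 0.4, 0.3]
grip_width: 0.0529
```

```bash
python3 - <<'E'
from h import *
o=robot.get_obs();print(o["time"],o["grip_width"],o["ft_force"],tom(o["position"]),np.degrees(o["q"]))
p=o["position"].copy();A=R.from_quat(o["tool_rot"]);rows=[]
def vert(a): return R.from_euler('z',a-180,degrees=True)*toolR(0,0)  # tool x at angle a
print(vert(67.4).as_matrix()[:,0])
for P,B,n in ((tow([-.185,-.031,.255]),A,3),(tow([-.19,-.031,.33]),A,3),(tow([-.14,.03,.42]),vert(110),10),(tow([-.004,.135,.40]),vert(67.4),8)):
    d=(P-p)/.025/n;r=np.degrees((B*A.inv()).as_rotvec())/6/n
    print(P,n,np.round(d,3),np.round(r,3));rows+=[[*d,*r]]*n;p,A=P,B
sim(rows)
E
```

```text
35.25 0.052943558245854165 [-1.0244  0.3525  0.3434] [-0.1363 -0.0338  0.2139] [-41.9626  24.6663 132.2701 137.5691  29.6144 110.4941]
[0.3843 0.9232 0.    ]
[ 0.4559 -0.157   0.255 ] 3 [-0.616  0.212  0.547] [0. 0. 0.]
[ 0.4511 -0.1556  0.33  ] 3 [-0.064  0.018  1.   ] [0. 0. 0.]
[ 0.5157 -0.1104  0.42  ] 10 [0.258 0.181 0.36 ] [ 0.575  0.619 -0.848]
[ 0.6749 -0.0459  0.4   ] 8 [ 0.796  0.322 -0.1  ] [ 0.     0.    -0.887]
[-43.  22. 134. 134.  29. 114.] e0.0000
[-45.  18. 135. 129.  28. 117.] e0.0000
[-46.  15. 136. 123.  27. 123.] e0.0000
[-47.  10. 134. 109.  24. 137.] e0.0000
[-47.   5. 132.  94.  23. 154.] e0.0000
[-47.   2. 131.  85.  24. 163.] e0.0236
[-42.   1. 130.  94.  16. 163.] e0.1289
[-34.   2. 129. 104.   6. 163.] e0.2226
[-30.   2. 127. 112.   0. 163.] e0.3058
[-29.   1. 126. 117.   0. 163.] e0.4013
[-28.   1. 126. 123.   0. 163.] e0.5035
[-27.   1. 125. 128.   0. 163.] e0.6083
[-27.   1. 124. 134.   0. 163.] e0.7136
[-26.   1. 124. 140.   0. 163.] e0.8183
[-25.   0. 123. 146.   0. 163.] e0.9214
[-24.   0. 122. 153.   0. 163.] e1.0222
[-23.   2. 121. 160.   0. 163.] e1.0183
[-21.   4. 119. 167.   0. 163.] e1.0155
[-20.   6. 117. 174.   0. 163.] e1.0139
[-18.   8. 115. 180.   0. 163.] e1.0134
[-17.   9. 113. 187.   0. 163.] e1.0141
[-16.  11. 111. 194.   0. 163.] e1.0157
[-14.  13. 110. 200.   0. 163.] e1.0183
[-13.  15. 108. 206.   0. 163.] e1.0219
maxspeed 2.3125370572154047 end [ 0.6749 -0.0459  0.4   ]
```

```bash
python3 - <<'E'
from h import *
o=robot.get_obs()
p=o["position"].copy();A=R.from_quat(o["tool_rot"]);rows=[]
def vert(a): return R.from_euler('z',a-180,degrees=True)*toolR(0,0)
Z=lambda B,a:B*R.from_euler('z',a,degrees=True)
for P,B,n in ((tow([-.185,-.0338,.255]),A,3),(tow([-.185,-.0338,.33]),Z(A,-40),6),(tow([-.185,-.031,.35]),Z(A,-115),9),(tow([-.16,-.0,.37]),Z(A,-190),9),(tow([-.1,.05,.42]),vert(45),9),(tow([-.004,.135,.40]),vert(67.4),6)):
    d=(P-p)/.025/n;r=np.degrees((B*A.inv()).as_rotvec())/6/n
    print(P,n,np.round(d,3),np.round(r,3));rows+=[[*d,*r]]*n;p,A=P,B
    pass
sim(rows)
E
```

```text
[ 0.4551 -0.1597  0.255 ] 3 [-0.626  0.176  0.547] [0. 0. 0.]
[ 0.4551 -0.1597  0.33  ] 6 [0.  0.  0.5] [-0.806  0.227  0.73 ]
[ 0.4559 -0.157   0.35  ] 9 [0.003 0.012 0.089] [-1.008  0.284  0.912]
[ 0.4883 -0.1339  0.37  ] 9 [0.144 0.103 0.089] [-1.008  0.284  0.912]
[ 0.5596 -0.1019  0.42  ] 9 [0.317 0.142 0.222] [-0.156  0.922  0.879]
[ 0.6749 -0.0459  0.4   ] 6 [ 0.769  0.373 -0.133] [0.    0.    0.622]
[-43.  22. 134. 133.  29. 114.] e0.0000
[-45.  18. 135. 128.  28. 118.] e0.0000
[-47.  15. 136. 122.  27. 123.] e0.0000
[-47.  12. 135. 116.  26. 123.] e0.0000
[-47.  10. 134. 109.  24. 124.] e0.0000
[-47.   8. 133. 101.  24. 126.] e0.0000
[-47.   6. 131.  94.  23. 127.] e0.0000
[-47.   4. 130.  86.  23. 129.] e0.0000
[-47.   2. 129.  79.  23. 130.] e0.0000
[-47.   2. 129.  78.  24. 123.] e0.0000
[-47.   1. 128.  77.  24. 116.] e0.0000
[-47.   1. 128.  75.  24. 109.] e0.0000
[-47.   1. 128.  74.  24. 102.] e0.0000
[-47.   0. 128.  73.  24.  95.] e0.0000
[-47.   0. 128.  72.  24.  88.] e0.0000
[-47.  -0. 127.  71.  24.  81.] e0.0000
[-46.  -1. 127.  70.  24.  74.] e0.0000
[-46.  -1
[... 348 characters left out ...]
00
[-38.  -1. 122.  56.  20.  11.] e0.0000
[-37.  -0. 117.  38.  27.  24.] e0.0000
[-36.   0. 112.  28.  35.  29.] e0.0000
[-34.   2. 107.  22.  43.  32.] e0.0000
[-32.   4. 102.  16.  51.  32.] e0.0000
[-30.   6.  96.  12.  59.  32.] e0.0000
[-28.   8.  91.   9.  66.  30.] e0.0000
[-26.  11.  86.   6.  74.  29.] e0.0000
[-24.  14.  80.   3.  81.  26.] e0.0000
[-22.  17.  75.   0.  88.  23.] e0.0000
[-20.  19.  73.   0.  88.  21.] e0.0000
[-19.  20.  71.   0.  89.  19.] e0.0000
[-17.  22.  69.   0.  89.  17.] e0.0000
[-16.  24.  66.   0.  90.  14.] e0.0000
[-15.  26.  64.   0.  90.  12.] e0.0000
[-13.  28.  61.   0.  91.   9.] e0.0000
maxspeed 2.4289743334567877 end [ 0.6749 -0.0459  0.4   ]
```

Emit:
{"name": "drive_tool", "arguments": {"plan": [[[-0.63,0.18,0.55,0,0,0],[-0.63,0.18,0.55,0,0,0],[-0.63,0.18,0.55,0,0,0],[0,0,0.5,-0.806,0.227,0.73],[0,0,0.5,-0.806,0.227,0.73],[0,0,0.5,-0.806,0.227,0.73],[0,0,0.5,-0.806,0.227,0.73],[0,0,0.5,-0.806,0.227,0.73]]]}}

```text
time: 36.25
position: [0.4546, -0.1589, 0.3181]
tool_rot: [-0.141, 0.899, -0.172, 0.376]
ft_force: [-1.4, 0.6, -0.3]
grip_width: 0.0611
```

Emit:
{"name": "drive_tool", "arguments": {"plan": [[[0,0,0.5,-0.806,0.227,0.73],[0,0,0.1,-1,0.28,0.905],[0,0,0.1,-1,0.28,0.905],[0,0,0.1,-1,0.28,0.905],[0,0,0.1,-1,0.28,0.905],[0,0,0.1,-1,0.28,0.905],[0,0,0.1,-1,0.28,0.905],[0,0,0.1,-1,0.28,0.905]]]}}

```text
time: 37.25
position: [0.4546, -0.1588, 0.3476]
tool_rot: [-0.6, 0.685, -0.347, 0.226]
ft_force: [0.3, 0.0, -0.3]
grip_width: 0.0607
```

Emit:
{"name": "drive_tool", "arguments": {"plan": [[[0,0,0.1,-1,0.28,0.905],[0,0,0.1,-1,0.28,0.905],[0.14,0.1,0.1,-1,0.28,0.905],[0.14,0.1,0.1,-1,0.28,0.905],[0.14,0.1,0.1,-1,0.28,0.905],[0.14,0.1,0.1,-1,0.28,0.905],[0.14,0.1,0.1,-1,0.28,0.905],[0.14,0.1,0.1,-1,0.28,0.905]]]}}

```text
time: 38.25
position: [0.4757, -0.1437, 0.3676]
tool_rot: [0.876, -0.246, 0.414, -0.001]
ft_force: [0.3, 0.5, -0.6]
grip_width: 0.0606
```

Emit:
{"name": "drive_tool", "arguments": {"plan": [[[0.14,0.1,0.1,-1,0.28,0.905],[0.14,0.1,0.1,-1,0.28,0.905],[0.14,0.1,0.1,-1,0.28,0.905]]]}}

```text
time: 38.62
position: [0.4861, -0.1362, 0.375]
tool_rot: [0.909, -0.052, 0.405, 0.088]
ft_force: [-0.8, 0.2, 0.2]
grip_width: 0.0611
```

```bash
cat >> h.py <<'E'
def vert(a): return R.from_euler('z',a-180,degrees=True)*toolR(0,0)
E
python3 - <<'E'
from h import *
o=robot.get_obs();print(o["time"],np.degrees(o["q"]),o["ft_force"])
p=o["position"].copy();A=R.from_quat(o["tool_rot"]);rows=[]
# end pose for viewing dial: camera 79mm in tool +x dir, tilted; 
for P,B,n in ((tow([-.1,.05,.42]),vert(45),9),(tow([-.004,.135,.40]),vert(67.4),6)):
    d=(P-p)/.025/n;r=np.degrees((B*A.inv()).as_rotvec())/6/n
    print(P,n,np.round(d,3),np.round(r,3));rows+=[[*d,*r]]*n;p,A=P,B
sim(rows,False)
c=cam("wrist",dict(position=p,tool_rot=A.as_quat())); print(proj(c,[.675,-.046,.312]))
im=camera("top"); cv2.imwrite("pics/top5.png",im[:,:,::-1])
E
```

```text
38.625 [-38.3994  -1.3745 121.9428  53.9598  21.1747  13.5314] [-0.7504  0.1529  0.2293]
[ 0.5596 -0.1019  0.42  ] 9 [0.326 0.152 0.2  ] [-0.166  0.921  0.895]
[ 0.6749 -0.0459  0.4   ] 6 [ 0.769  0.373 -0.133] [0.    0.    0.622]
maxspeed 2.230415879240014 end [ 0.6749 -0.0459  0.4   ]
[319.8984 250.8758]
```

View pics/top5.png

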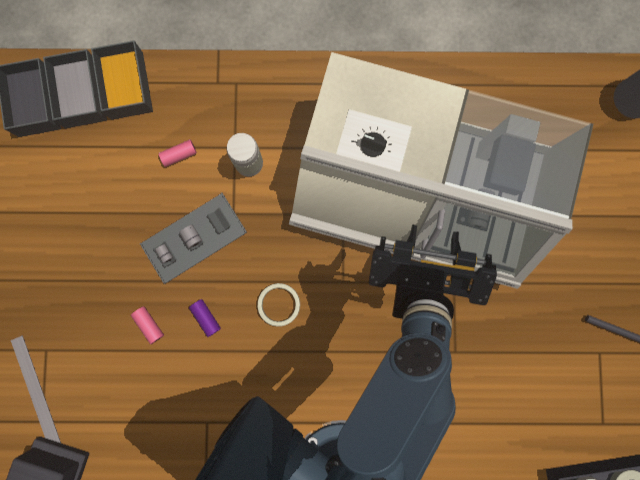

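Emit:
{"name": "drive_tool", "arguments": {"plan": [[[0.33,0.15,0.2,-0.166,0.92,0.895],[0.33,0.15,0.2,-0.166,0.92,0.895],[0.33,0.15,0.2,-0.166,0.92,0.895],[0.33,0.15,0.2,-0.166,0.92,0.895],[0.33,0.15,0.2,-0.166,0.92,0.895],[0.33,0.15,0.2,-0.166,0.92,0.895],[0.33,0.15,0.2,-0.166,0.92,0.895],[0.33,0.15,0.2,-0.166,0.92,0.895]]]}}

```text
time: 39.67
position: [0.5523, -0.1065, 0.4152]
tool_rot: [0.941, 0.336, 0.048, 0.01]
ft_force: [-0.3, 0.2, 0.1]
grip_width: 0.0611
```

```bash
python3 - <<'E'
from h import *
o=robot.get_obs();print(np.degrees(o["q"]))
go([.6749,-.0459,.40],vert(67.4),7)
E
```

```text
[-23.8402  13.9879  80.2167   2.9828  81.0739  26.5048]
t 39.675 tot [ 4.9053  2.423  -0.6062] [-0.3539  0.869   4.6773] rows 7 per row [ 0.701  0.346 -0.087] [-0.051  0.124  0.668]
```

Emit:
{"name": "drive_tool", "arguments": {"plan": [[[0.7,0.346,-0.09,-0.05,0.124,0.668],[0.7,0.346,-0.09,-0.05,0.124,0.668],[0.7,0.346,-0.09,-0.05,0.124,0.668],[0.7,0.346,-0.09,-0.05,0.124,0.668],[0.7,0.346,-0.09,-0.05,0.124,0.668],[0.7,0.346,-0.09,-0.05,0.124,0.668],[0.7,0.346,-0.09,-0.05,0.124,0.668],[0,0,0,0,0,0]]]}}

```text
time: 40.67
position: [0.6752, -0.0454, 0.3978]
tool_rot: [0.832, 0.554, 0.001, -0.001]
ft_force: [-1.1, -0.9, 0.5]
grip_width: 0.061
```

```bash
python3 - <<'E'
from h import *
o=robot.get_obs(); im=camera("wrist"); cv2.imwrite("pics/w11.png",im[:,:,::-1]); np.save("w11.npy",np.r_[o["position"],o["tool_rot"]])
im=camera("top"); cv2.imwrite("pics/top6.png",im[:,:,::-1])
go([.6749,-.0459,.40],vert(67.4))
E
```

```text
t 40.775 tot [0.0283 0.0087 0.0471] [-0.0213  0.0169  0.0249] rows 1 per row [0.028 0.009 0.047] [-0.021  0.017  0.025]
```

View pics/w11.png

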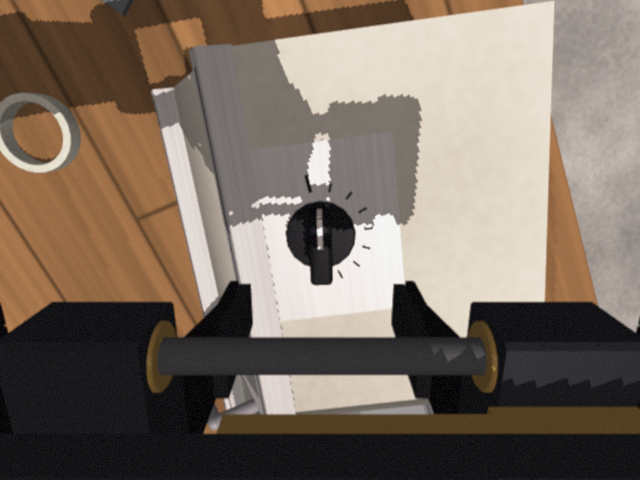

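The bar is aligned with the tool: white line from (320,207) to (320,249), with the pivot where predicted. Descending and gripping.

Emit:
{"name": "drive_tool", "arguments": {"plan": [[[0,0,-0.8,0,0,0],[0,0,-0.8,0,0,0],[0,0,-0.8,0,0,0],[0,0,-0.7,0,0,0],[0,0,-0.5,0,0,0],[0,0,-0.2,0,0,0],[0,0,0,0,0,0]]]}}

```text
time: 41.65
position: [0.6749, -0.046, 0.3044]
tool_rot: [0.832, 0.554, 0.002, 0.0]
ft_force: [0.3, -0.6, 0.4]
grip_width: 0.0607
```

Emit:
{"name": "drive_tool", "arguments": {"plan": [[[0,0,0,0,0,0],[0,0,0,0,0,0],[0,0,0,0,0,0],[0,0,0,0,0,0],[0,0,0,0,0,0],[0,0,0,0,0,0],[0,0,0,0,0,0]]], "grip": 1, "force": 25}}

```text
time: 42.52
position: [0.6742, -0.0455, 0.3044]
tool_rot: [0.832, 0.555, 0.002, -0.001]
ft_force: [-2.7, 0.9, 1.5]
grip_width: 0.0139
```

```bash
python3 - <<'E'
from h import *
o=robot.get_obs();print(o["ft_force"],o["moment"],o["grip_width"],tom(o["position"]))
x=R.from_quat(o["tool_rot"]).as_matrix()[:,0];a=np.degrees(np.arctan2(x[1],x[0]));print("tool x angle",a,"rel machine",a+15.64)
E
```

```text
[-2.6945  0.9277  1.5166] [ 0.2181  0.3931 -0.0155] 0.013890255629123422 [-0.0048  0.1352  0.3044]
tool x angle 67.36797326026807 rel machine 83.00797326026807
```

Emit:
{"name": "drive_tool", "arguments": {"plan": [[[0,0,0,0,0,-0.99],[0,0,0,0,0,-0.99],[0,0,0,0,0,-0.99],[0,0,0,0,0,-0.99],[0,0,0,0,0,-0.99],[0,0,0,0,0,-0.99],[0,0,0,0,0,-0.99]]]}}

```text
time: 43.4
position: [0.6743, -0.0455, 0.3044]
tool_rot: [0.975, 0.222, 0.001, 0.0]
ft_force: [-2.3, 1.1, 1.5]
grip_width: 0.0136
```

Emit:
{"name": "drive_tool", "arguments": {"plan": [[[0,0,0,0,0,-0.99],[0,0,0,0,0,-0.99],[0,0,0,0,0,-0.99],[0,0,0,0,0,-0.99],[0,0,0,0,0,-0.99],[0,0,0,0,0,-0.99],[0,0,0,0,0,-0.95],[0,0,0,0,0,0]]]}}

```text
time: 44.4
position: [0.6743, -0.0455, 0.3044]
tool_rot: [0.991, -0.135, 0.001, 0.001]
ft_force: [-3.3, 1.9, 1.6]
grip_width: 0.0135
```

```bash
python3 - <<'E'
from h import *
o=robot.get_obs();print(o["time"],o["ft_force"],o["moment"],o["grip_width"],tom(o["position"]))
x=R.from_quat(o["tool_rot"]).as_matrix()[:,0];a=np.degrees(np.arctan2(x[1],x[0]));print("tool x angle",a,"rel machine",a+15.64)
E
```

```text
44.4 [-3.3309  1.8598  1.6241] [ 0.4481  0.4736 -0.0407] 0.01346172634422608 [-0.0047  0.1352  0.3044]
tool x angle -15.495859419340317 rel machine 0.14414058065968405
```

Release, lift and look.

Emit:
{"name": "drive_tool", "arguments": {"plan": [[[0,0,0,0,0,0],[0,0,0,0,0,0],[0,0,0,0,0,0],[0,0,0,0,0,0],[0,0,0,0,0,0]]], "grip": 0.3}}

```text
time: 45.02
position: [0.675, -0.046, 0.3044]
tool_rot: [0.991, -0.135, 0.001, 0.002]
ft_force: [-0.3, 0.3, 0.0]
grip_width: 0.0557
```

Emit:
{"name": "drive_tool", "arguments": {"plan": [[[0,0,0.4,0,0,0],[0,0,0.8,0,0,0],[0,0,0.8,0,0,0],[0,0,0.8,0,0,0],[0,0,0.8,0,0,0],[0,0,0.8,0,0,0],[0,0,0,0,0,0]]]}}

```text
time: 45.9
position: [0.6758, -0.0461, 0.4174]
tool_rot: [0.991, -0.135, 0.004, 0.002]
ft_force: [0.3, -0.3, -0.3]
grip_width: 0.0609
```

```bash
python3 - <<'E'
from h import *
o=robot.get_obs(); im=camera("wrist"); cv2.imwrite("pics/w12.png",im[:,:,::-1])
print(o["time"],o["grip_width"],o["position"],np.degrees(o["q"]))
E
```

```text
45.9 0.06085519396549228 [ 0.6758 -0.0461  0.4174] [-13.2678  27.1402  59.5936  -0.1522  92.7658  92.2822]
```

View pics/w12.png

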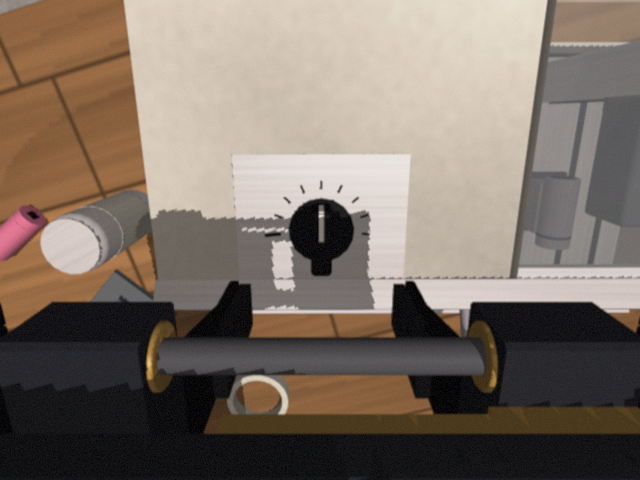

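Emit:
{"name": "drive_tool", "arguments": {"plan": [[[-0.9,0.3,0.1,0,0,0],[-0.9,0.3,0.1,0,0,0],[-0.9,0.3,0.1,0,0,0],[-0.9,0.3,0.1,0,0,0],[-0.9,0.3,0,0,0,0],[-0.9,0.3,0,0,0,0],[0,0,0,0,0,0]]]}}

```text
time: 46.82
position: [0.5383, -0.0003, 0.424]
tool_rot: [0.991, -0.135, 0.001, 0.001]
ft_force: [0.3, 0.1, -0.1]
grip_width: 0.0607
```

```bash
python3 - <<'E'
from h import *
for n in("top","scene"):
    im=camera(n); cv2.imwrite(f"pics/{n}7.png",im[:,:,::-1])
crop("pics/top7.png","pics/top7c.png",400,100,600,290,4)
crop("pics/scene7.png","pics/scene7c.png",140,125,320,355,3)
o=robot.get_obs();print(o["time"],o["ft_force"])
E
```

```text
46.925 [ 1.1162  0.7652 -0.1433]
```

View pics/top7c.png

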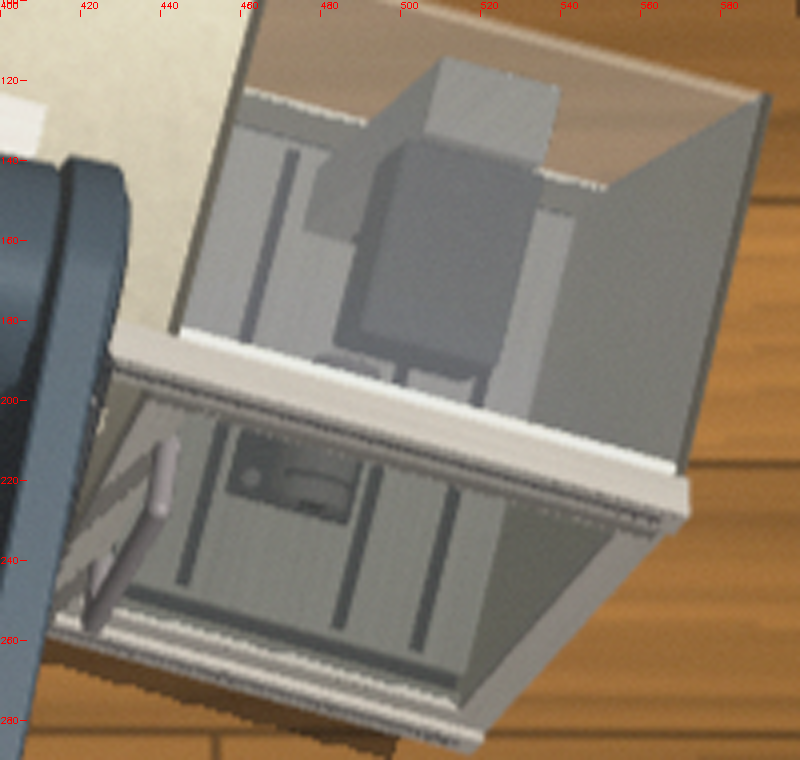

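View pics/scene7.png

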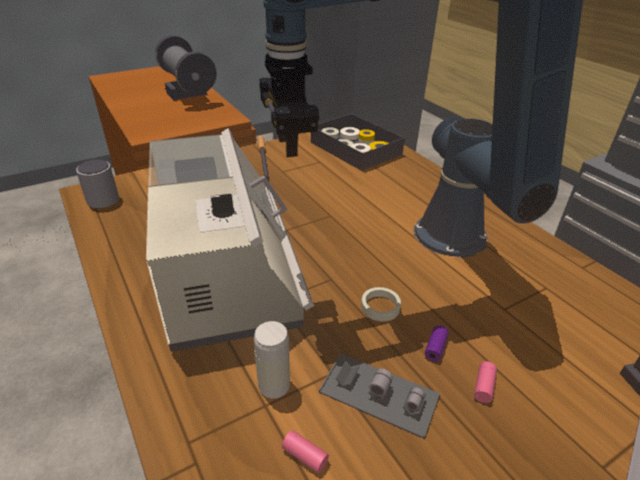

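The handle is back at its shut position, (440,227) to (422,256). The other sockets, tape and can haven't moved. Handing in.

```bash
python3 -c "
from rig import robot
print(robot.hand_in())"
```

```text
the job is handed in; nothing more can be done
None
```

I finished the job and handed it in at about 47 s. It reported no verdict, so these results rest on my own checks.

- **Door:** I slid it open to its stop (0.240 m of travel, 21 N at the end), and later shut to the other stop (0.239 m, about 18 N). In the last top picture the handle is back where it started.
- **Deep socket:** I lowered it into the V-block until it touched, pressing with no more than about 8 N, then let go. The wrist picture after release put the near end about 1 mm from the ideal centre. That picture shows it level by eye; I didn't measure the far end.
- **Dial:** It started caught between clicks, at about 13°. I turned it to the fourth click, and after release the white line points at the fourth tick after zero.
- **Everything else:** The other two sockets, the tape roll and the spray can look unmoved in the last scene picture. No force reading suggested a bump on the marking head, and the clearances I worked out beforehand were over 20 mm.

Nothing failed. The checks that disagreed did so by only 1–3 mm: two-view heights of the socket in the tray came out 1.5–2.5 mm above the stated height, and the V-block was 1–2 mm from where my estimate of the machine's position put it. I set the socket down by the measured position.

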